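# Close up the gearbox and clear the worn dogs

## Task

Close up the gearbox: push its inspection cover shut and tighten the four wing screws clockwise, evenly and in cross order, in two rounds, each round first one diagonal pair and then the other; turn every screw about half way in the first round and fully home in the second. Put all the copper-coloured worn drive dogs on the bench into the steel pail, before or after that. Last of all, raise the pail's folded bail upright, lift the pail by the bail and stand it wholly on the round green mat, leaving the other things on the bench where they are.

Things in the scene. Friction and masses are not known exactly. Their poses are not given: they have to be found in the camera images.
- cover (a joint): Hinge of the gearbox's aluminium inspection cover, 170 x 160 x 12 mm, black gasket beneath, red tab on its free edge. Radians, 0 = shut, grows as it opens; starts part open, stays where left. Hinge line: along the gearbox's y axis, at x +85 mm from its centre, 92 mm above the bench. Pressing down on the tab with a few newtons shuts it.
- cover_tab (a point): Middle of the upper face of the red tab (36 mm out from the plate's edge, 56 mm wide, 10 mm thick; this point is 188 mm from the hinge line and 12 mm above the hinge line when shut, so 104 mm above the bench). Turns with the cover.
- gearbox: Grey gearbox housing, open on top, fixed to the bench; 170 x 160 mm, 90 mm high, foot 210 x 200 mm. Origin: centre of its underside; its -x side (the tab's side) faces roughly towards the robot.
- screw_a (a joint): Wing screw A (tab side, +y: x -55, y +58 mm from the gearbox centre). Radians clockwise from above: 0 loose, 1.2 half way, 2.4 home at its stop; starts at 0 to 0.35; turns with 0.1 N m and stays where left. At 0 its wing lies along the gearbox's x axis, red end to the tab; at q it is turned clockwise by q; at 2.4 the red end is over the red line on the cover.
- screw_a_grip (a point): On the axis of wing screw A, at the middle of its upright wing: wing 48 mm long, 10 mm thick, from 14 mm below to 12 mm above this point; the cover's upper face is 28 mm below, so with the cover shut this point is 132 mm above the bench. One end of the wing is red, the other black.
- screw_b (a joint): Wing screw B (hinge side, +y: x +55, y +58 mm). Radians clockwise from above: 0 loose, 1.2 half way, 2.4 home at its stop; starts at 0 to 0.35; turns with 0.1 N m and stays where left. At 0 its wing lies along the gearbox's x axis, red end to the tab; at q it is turned clockwise by q; at 2.4 the red end is over the red line on the cover.
- screw_b_grip (a point): On the axis of wing screw B, at the middle of its upright wing: wing 48 mm long, 10 mm thick, from 14 mm below to 12 mm above this point; the cover's upper face is 28 mm below, so with the cover shut this point is 132 mm above the bench. One end of the wing is red, the other black.
- screw_c (a joint): Wing screw C (hinge side, -y: x +55, y -58 mm; diagonal to A). Radians clockwise from above: 0 loose, 1.2 half way, 2.4 home at its stop; starts at 0 to 0.35; turns with 0.1 N m and stays where left. At 0 its wing lies along the gearbox's x axis, red end to the tab; at q it is turned clockwise by q; at 2.4 the red end is over the red line on the cover.
- screw_c_grip (a point): On the axis of wing screw C, at the middle of its upright wing: wing 48 mm long, 10 mm thick, from 14 mm below to 12 mm above this point; the cover's upper face is 28 mm below, so with the cover shut this point is 132 mm above the bench. One end of the wing is red, the other black.
- screw_d (a joint): Wing screw D (tab side, -y: x -55, y -58 mm; diagonal to B). Radians clockwise from above: 0 loose, 1.2 half way, 2.4 home at its stop; starts at 0 to 0.35; turns with 0.1 N m and stays where left. At 0 its wing lies along the gearbox's x axis, red end to the tab; at q it is turned clockwise by q; at 2.4 the red end is over the red line on the cover.
- screw_d_grip (a point): On the axis of wing screw D, at the middle of its upright wing: wing 48 mm long, 10 mm thick, from 14 mm below to 12 mm above this point; the cover's upper face is 28 mm below, so with the cover shut this point is 132 mm above the bench. One end of the wing is red, the other black.
- pail_base (a point): Small round steel pail, 130 mm across at the rim, 116 mm at the foot, 85 mm high, 4 mm wall, 5 mm bottom, 0.3 kg. Point: centre of its underside. The bail's pivots lie on the pail's y axis, 75 mm above this point; the folded bail lies towards the pail's +x.
- bail (a joint): Wire bail of the pail: 0 = folded down level (radians), 1.57 = upright, against its stop. Slightly stiff: stays where it is left. It starts nearly folded.
- bail_grip (a point): Centre of the bail's red grip sleeve, 13 mm thick and 60 mm long along the pail's y axis, 105 mm from the pivot line; folded, it stands 40 mm clear of the pail's wall.
- mat: Round green drip mat, 170 mm across, 5 mm thick, fixed on the bench. Origin: centre of its underside.
- dog1_center (a point): Worn drive dog (absent in some runs): copper-coloured square block 46 x 28 x 28 mm with a round steel journal 18 mm across and 16 mm long on each end, 78 mm overall along its x axis, 0.15 kg. Point: its centre, 14 mm above what it lies on.
- dog2_center (a point): Worn drive dog (absent in some runs): copper-coloured square block 46 x 28 x 28 mm with a round steel journal 18 mm across and 16 mm long on each end, 78 mm overall along its x axis, 0.15 kg. Point: its centre, 14 mm above what it lies on.
- dog3_center (a point): Worn drive dog (absent in some runs): copper-coloured square block 46 x 28 x 28 mm with a round steel journal 18 mm across and 16 mm long on each end, 78 mm overall along its x axis, 0.15 kg. Point: its centre, 14 mm above what it lies on.
- pliers: Pliers with red handles; a bystander, to be left alone.
- flange: Aluminium flange ring, 110 mm; a bystander, to be left alone.
- tin: Tin with a red label, 80 mm across, 90 mm high; a bystander, to be left alone.
- bearing: Steel bearing ring, 72 mm; a bystander, to be left alone.
- driver: Screwdriver, 200 mm; a bystander, to be left alone.
- oil: Amber bottle, 60 mm across, 150 mm high; a bystander, to be left alone.

How it is judged:
By the outcome, as a careful person would: the job done as asked, in the order asked, and still so for the second after the job is handed in, with the robot touching nothing.
Of dog1, dog2, dog3 only 1 to 3 are there at a start; the rules pass over those that are not, and their reading is None.
At some moment in a run one of dog1, dog2, dog3, pail may be knocked a few centimetres aside while the robot is not near it.
Once in a run the grip may slacken for a moment while it holds something.
It also fails if it takes over 210 s, if anything falls off the work surface, if the arm or the gripper's body presses on something with over 40 N, if the wrist force passes 120 N, or if a joint passes its speed limit or range.

## Robot

A 6-joint arm with a two-finger parallel gripper is mounted at the origin on the work surface. World frame = base frame: x ahead of the robot, y to its left, z up, the work surface at z = 0. Lengths are in m, angles in rad, forces in N, time in s.
With the tool pointing down it reaches from about 0.25 to 0.775 m from the base axis. Payload 4 kg.
Tool frame: the origin (TCP) lies at the very end of the fingers, on their centre line; the grasp point (between the pads) lies 19 mm behind it; z points along the fingers, y is the line along which they close (so a half turn about z gives the same grasp; the last joint's range is limited). The gripper opens to 94 mm and grips with 3 to 60 N. Pads are 16 mm wide; open, the fingers measure 119 mm over their backs; the gripper's body (75 mm by 177 mm) begins 78 mm behind the grasp point.
Start: joints at [1.107, 0.087, 1.371, -0, 1.684, -0.103], TCP at [0.194, 0.515, 0.206] pointing down, gripper open.
Joint ranges: [-3.1, 3.1], [-0.76, 2.03], [0.27, 2.55], [-1.08, 4.22], [0.17, 2.65], [-2.57, 2.57]. Speed limits (rad/s): [2.79, 2.79, 3.14, 3.14, 3.14, 3.14].

## Interface

Orientations are given as [roll, pitch, yaw] about the fixed x, y, z axes, in that order (R = Rz(yaw) Ry(pitch) Rx(roll)).
In Python, from bench import robot gives the robot as it stands. The module is installed in compiled form; this text tells all that it offers.
- The arm moves only by the tool move_arm, never from a script. Its argument "deltas" is one flat list of numbers, 7 for each row, row after row: the turn, a rotation vector about the tool's x, y, z in rad, then the shift along the tool's x, y, z in cm, then the closure, from -1 (fully open) to 1 (shut). A call has 1 to 8 rows; each row is the pose to reach, as a shift and turn from the pose commanded when the call began, along the tool's axes at that moment; what a row does not reach only later rows make up. A row lasts 1/10 s, in which the tool goes at most 50 mm and 8.59 degrees, less where a joint would pass 70% of its speed; a pose out of reach is approached as far as the arm can. A call with a gripper value outside its range is refused whole. The fingers move at their own pace and stop on an object; the grip force is fixed at half the most. Time passes only in rows, so rows that repeat a pose let the fingers close. It gives the time, the measured TCP pose, the force, the opening and the grip force at its end, in the units of the state.
- robot.get_obs(): the state, without advancing time (a new reading comes with each control period).
- robot.snapshot(name): name is "side" or "top"; returns a dict with "image" (384x512x3 uint8, red, green, blue), "depth" (384x512 float32, m along the optical axis (not along the pixel's ray), 0 where there is no reading), "fov_y" (degrees; the focal length in pixels is half the picture's height over the tangent of half this angle, whatever the lens; pixels are square), "cx", "cy" (the principal point, pixels), "origin" and "orientation" of the camera in the world. Camera axes: x right, y up, looking along -z (the intrinsics and any distortion apply to the point x, -y, -z); pixel columns grow to the right and rows downward; lengths in m; the calibration is good to about 2 mm. A picture is of the moment at which its call begins.
- robot.close_job(): hands the job in; it is judged then, once.
The state is a dict: "time": time; "joint_positions": joint angles; "qvel": joint speeds; "joint_torque": joint torques, N m; "tool_pos": TCP position; "ee_rot": TCP orientation; "wrist_force": force on the tool from outside, world axes, zero at the start; "wrist_torque": the same for the moment, N m; "width": finger opening in m; "finger_force": force on a finger pad.
Only numpy, scipy, OpenCV 4.12 (cv2) and the standard library are available. Lean on these libraries where they do the work, as an engineer would, in place of code of your own. Each camera call takes 0.05 s, during which the arm holds its last target. There are 200 camera calls.

## Working session

There is one attempt and no reset: what is moved stays moved. The work goes in short steps, Python scripts to look and compute and a tool call to move; the robot and the scene stay as the last step left them, time stands still between calls to the robot, and variables do not carry over. Pictures are saved under pics/ and viewed, at most 14 in all, crops included, and the job is handed in when it is done.

Besides the shell and the picture viewer there is one more tool, called after "Request:" as name(argument=value, ...) on one line, values as JSON. move_arm: Moves the arm, as the interface text tells. Its arguments: {"type":"object","properties":{"deltas":{"type":"array","items":{"type":"number"}}},"required":["deltas"]}

```bash
mkdir -p pics; cat > h.py <<'E'
import numpy as np, cv2
from scipy.spatial.transform import Rotation as R
from bench import robot
def snap(n,save=None):
    s=robot.snapshot(n)
    if save: cv2.imwrite('pics/'+save,s['image'][:,:,::-1])
    return s
def camR(s):
    o=np.array(s['orientation'],float)
    return o if o.shape==(3,3) else R.from_euler('xyz',o).as_matrix()
def f(s): return s['image'].shape[0]/2/np.tan(np.radians(s['fov_y'])/2)
def ray(s,u,v):
    d=np.array([(u-s['cx'])/f(s),-(v-s['cy'])/f(s),-1.]); return camR(s)@d
def onz(s,u,v,z):
    d=ray(s,u,v);o=np.array(s['origin']);return o+d*(z-o[2])/d[2]
def cloud(s):
    H,W=s['depth'].shape;u,v=np.meshgrid(np.arange(W),np.arange(H))
    d=np.stack([(u-s['cx'])/f(s),-(v-s['cy'])/f(s),-np.ones((H,W))],-1)*s['depth'][...,None]
    return d@camR(s).T+np.array(s['origin'])
def proj(s,p):
    q=camR(s).T@(np.array(p)-s['origin']);return s['cx']+f(s)*q[0]/-q[2],s['cy']-f(s)*q[1]/-q[2]
E
python3 - <<'E'
from h import *
o=robot.get_obs();print(o)
for n in('top','side'):
    s=snap(n,n+'0.png');print({k:v for k,v in s.items() if k not in('image','depth')},camR(s), cloud(s)[192,256])
E
```

```text
{'time': 0.0, 'joint_positions': array([ 1.10689744e+00,  8.79187159e-02,  1.37222356e+00,  2.23278857e-05,
        1.68359849e+00, -1.03108646e-01]), 'qvel': array([-0.00036592,  0.00040636, -0.00022376, -0.00112703,  0.00012936,
        0.00043684]), 'joint_torque': array([ 2.60806519e-04, -3.40192902e+01, -3.02424932e+01,  7.16249761e-02,
        3.33456905e-02, -1.55718053e-04]), 'tool_pos': array([0.19391547, 0.5141027 , 0.20433958]), 'ee_rot': array([-3.13945823e+00, -2.43170409e-04,  2.78080464e+00]), 'wrist_force': array([-0.39653115,  0.26835597, -0.20061777]), 'wrist_torque': array([-0.01066109, -0.0522043 , -0.01439809]), 'finger_force': 0.0, 'width': 0.0938718178946146}
{'fov_y': 48.80731243279172, 'cx': 252.33218111996356, 'cy': 193.89759582527597, 'origin': array([ 0.29236701, -0.05232788,  1.40247353]), 'orientation': array([ 1.87899163e-01, -1.36911576e-03, -1.59336770e+00])} [[-0.02256944  0.98215436 -0.18671751]
 [-0.99974434 -0.02191653  0.00556055]
 [ 0.00136912  0.18679527  0.98239791]] [ 5.65255448e-01 -7.28005707e-02 -4.43556456e-04]
{'fov_y': 46.90165675974376, 'cx': 257.92740309828855, 'cy': 195.85320933325136, 'origin': array([0.42952833, 0.69363692, 1.04437262]), 'orientation': array([ 0.67648564, -0.00461316, -2.97492302])} [[-0.98613225  0.13221246 -0.1003148 ]
 [-0.1658973  -0.768493    0.61797783]
 [ 0.00461314  0.62604982  0.77976942]] [ 0.57228629 -0.14858278 -0.00085273]
```

View pics/top0.png

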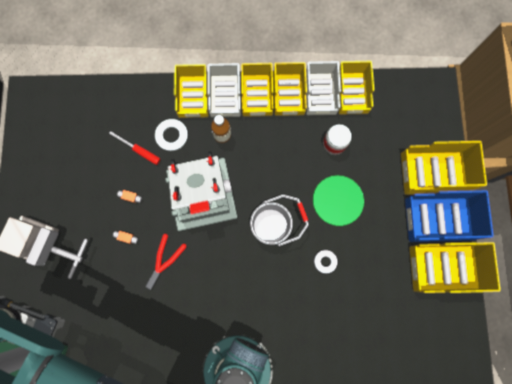

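View pics/side0.png

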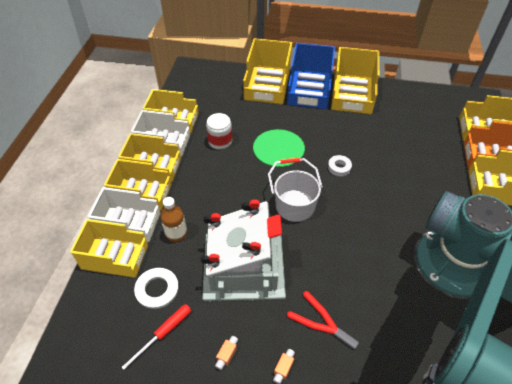

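The top view shows two dogs at (129,196) and (124,237), the gearbox at (200,190) with its tab at (200,208), the pail at (271,223) with its bail to the right, and the mat at (339,200). The side view agrees: dogs at (227,351) and (284,366), pail at (297,195).

```bash
cat > m.py <<'E'
from h import *
def comps(mask,mn=15):
    n,l,st,c=cv2.connectedComponentsWithStats(mask.astype(np.uint8))
    return [(l==i) for i in range(1,n) if st[i,4]>=mn]
def hsv(s): return cv2.cvtColor(s['image'],cv2.COLOR_RGB2HSV).astype(int)
def masks(s):
    h=hsv(s);H,S,V=h[...,0],h[...,1],h[...,2]
    return dict(copper=(H>=5)&(H<=18)&(S>90)&(S<190)&(V>150),green=(H>50)&(H<75)&(S>150)&(V>100),red=((H<4)|(H>174))&(S>150)&(V>90))
E
python3 - <<'E'
from m import *
np.set_printoptions(precision=3,suppress=True)
for n in('top','side'):
    s=snap(n);P=cloud(s);M=masks(s)
    print(n)
    for k,m in M.items():
        for c in comps(m,12):
            v,u=np.nonzero(c);p=P[c];z=np.median(p[:,2]);
            if z>0.4: continue
            if k=='copper': 
                q=onz(s,u.mean(),v.mean(),.026)
            else: q=onz(s,u.mean(),v.mean(),z)
            r=cv2.minAreaRect(np.array([onz(s,a,b,z)[:2]*1000 for a,b in zip(u,v)],np.float32))
            print(k,len(u),(u.mean().round(),v.mean().round()),'med',np.median(p,0),'ray',q,'rect',r)
    # gearbox region
    x0=P[(P[...,0]>.45)&(P[...,0]<.85)&(P[...,1]>-.02)&(P[...,1]<.2)&(P[...,2]>.01)&(P[...,2]<.03)]
    if len(x0): print('foot',cv2.minAreaRect((x0[:,:2]*1000).astype(np.float32)))
E
```

```text
top
copper 37 (np.float64(506.0), np.float64(24.0)) med [ 1.221 -1.055 -0.084] ray [ 1.153 -0.983  0.026] rect ((1220.768310546875, -1058.4649658203125), (39.746368408203125, 12.803935050964355), 88.75720977783203)
copper 268 (np.float64(508.0), np.float64(66.0)) med [ 1.052 -1.042 -0.084] ray [ 0.991 -0.969  0.026] rect ((1035.583984375, -1045.515380859375), (22.97435760498047, 290.2906494140625), 88.76561737060547)
copper 185 (np.float64(495.0), np.float64(162.0)) med [ 0.758 -1.143 -0.418] ray [ 0.645 -0.878  0.026] rect ((756.3237915039062, -1146.1868896484375), (92.41077423095703, 41.30357360839844), 88.72870635986328)
copper 128 (np.float64(128.0), np.float64(196.0)) med [0.556 0.349 0.028] ray [0.558 0.35  0.026] rect ((557.37890625, 350.43572998046875), (48.84077453613281, 30.24850082397461), 70.33783721923828)
copper 132 (np.float64(124.0), np.float64(237.0)) med [0.421 0.359 0.027] ray [0.422 0.359 0.026] rect ((422.022216796875, 358.8215637207031), (47.84174346923828, 29.82349967956543), 73.04178619384766)
green 1994 (np.float64(338.0), np.float64(200.0)) med [ 0.53  -0.34
[... 5800 characters left out ...]
at64(214.0), np.float64(258.0)) med [0.616 0.184 0.149] ray [0.616 0.184 0.149] rect ((615.8653564453125, 183.44558715820312), (19.247188568115234, 22.089046478271484), 72.67240905761719)
red 713 (np.float64(315.0), np.float64(316.0)) med [0.36  0.235 0.013] ray [0.362 0.227 0.013] rect ((361.78765869140625, 225.69674682617188), (87.21849822998047, 119.22683715820312), 61.053062438964844)
red 476 (np.float64(173.0), np.float64(321.0)) med [0.7   0.3   0.022] ray [0.7   0.3   0.022] rect ((699.6099853515625, 299.8284912109375), (102.11172485351562, 29.238964080810547), 56.685340881347656)
foot ((648.2761840820312, 93.42375946044922), (218.28904724121094, 399.3768615722656), 88.86955261230469)
```

```bash
cat >> h.py <<'E'
def go(*wps):
    "waypoints (x,y,z,yaw), all as shifts (cm) and rz from the present pose"
    o=robot.get_obs();Rt=R.from_euler('xyz',o['ee_rot']).as_matrix();p=o['tool_pos'];pr=p;py=0
    y0=np.arctan2(Rt[1,0],Rt[0,0])
    for w in wps:
        w=np.array(w,float);d=Rt.T@(w[:3]-p)*100
        rz=-((w[3]-y0+np.pi)%(2*np.pi)-np.pi)
        n=max(np.linalg.norm(w[:3]-pr)/.05,abs(rz-py)/.1499)
        print('rz %.3f  shift %.2f %.2f %.2f  rows %.1f'%(rz,*d,n));pr=w[:3];py=rz
    print('at',p.round(4),'yaw %.3f'%y0,'t',round(o['time'],2),'w',round(float(o['width']),4),'F',o['wrist_force'].round(1))
E
python3 - <<'E'
from h import *
g=.19;e=np.array([np.cos(g),np.sin(g)])
tab=np.array([.487,.0965]);hin=tab+.1617*e
print('gearbox c',hin-.085*e)
w=[]
for th in (.49,.37,.25,.12,0,0):
    x=-188*np.cos(th)+12*np.sin(th);z=92+188*np.sin(th)+12*np.cos(th)
    q=hin+x/1000*e;w.append((*q,z/1000,g+np.pi-.2))
go((*tab,.26,g+np.pi-.2));go(*w)
E
```

```text
gearbox c [0.56231972 0.11098548]
rz -0.351  shift -42.16 -28.75 -5.49  rows 10.3
at [0.194  0.5143 0.2048] yaw 2.781 t 0.2 w 0.094 F [-0.3  0.1 -0.7]
rz -0.351  shift -42.28 -28.67 1.40  rows 10.2
rz -0.351  shift -41.37 -29.23 3.39  rows 0.5
rz -0.351  shift -40.67 -29.66 5.50  rows 0.5
rz -0.351  shift -40.16 -29.97 7.87  rows 0.5
rz -0.351  shift -39.92 -30.11 10.11  rows 0.5
rz -0.351  shift -39.92 -30.11 10.11  rows 0.0
at [0.194  0.5143 0.2048] yaw 2.781 t 0.2 w 0.094 F [-0.3  0.1 -0.7]
```

Request:
move_arm(deltas=[0,0,-0.35,-10,-7,-5.5,1,0,0,-0.35,-42.2,-28.75,-5.5,1,0,0,-0.35,-42.2,-28.75,-5.5,1,0,0,-0.35,-42.2,-28.75,-5.5,1,0,0,-0.35,-42.2,-28.75,-5.5,1,0,0,-0.35,-42.2,-28.75,-5.5,1,0,0,-0.35,-42.2,-28.75,-5.5,1,0,0,-0.35,-42.2,-28.75,-5.5,1])

```text
time: 1.0
tool_pos: [0.4183, 0.1942, 0.2516]
ee_rot: [3.141, 0.001, 3.131]
wrist_force: [0.8, 0.1, -0.3]
width: 0.0335
finger_force: 0.0
```

Request:
move_arm(deltas=[0,0,0,0,0,0,1])

```text
time: 1.1
tool_pos: [0.4205, 0.1913, 0.2514]
ee_rot: [-3.14, 0.001, 3.122]
wrist_force: [0.7, -0.2, -0.0]
width: 0.0254
finger_force: 0.0
```

```bash
python3 - <<'E'
from h import *
g=.19;e=np.array([np.cos(g),np.sin(g)])
tab=np.array([.487,.0965]);hin=tab+.1617*e
w=[(*tab,.26,g+np.pi-.2)]
for th in (.49,.37,.25,.12,0,0):
    x=-188*np.cos(th)+12*np.sin(th);z=92+188*np.sin(th)+12*np.cos(th)
    q=hin+x/1000*e;w.append((*q,z/1000,g+np.pi-.2))
go(*w)
E
```

```text
rz -0.010  shift -6.84 -9.35 -0.84  rows 2.3
rz -0.010  shift -6.97 -9.30 6.06  rows 1.4
rz -0.010  shift -5.92 -9.52 8.05  rows 0.5
rz -0.010  shift -5.11 -9.69 10.15  rows 0.5
rz -0.010  shift -4.52 -9.81 12.52  rows 0.5
rz -0.010  shift -4.25 -9.86 14.76  rows 0.5
rz -0.010  shift -4.25 -9.86 14.76  rows 0.0
at [0.4205 0.1913 0.2514] yaw 3.122 t 1.1 w 0.0254 F [ 0.7 -0.2 -0. ]
```

Request:
move_arm(deltas=[0,0,0,-3.4,-4.6,0,1,0,0,0,-6.9,-9.4,0,1,0,0,0,-6.9,-9.4,0,1,0,0,0,-7,-9.3,4.5,1,0,0,0,-6.5,-9.4,7,1,0,0,0,-5.5,-9.6,9,1,0,0,0,-5,-9.7,10.5,1,0,0,0,-4.6,-9.8,12.3,1])

```text
time: 1.9
tool_pos: [0.4623, 0.0986, 0.1285]
ee_rot: [3.141, 0.001, 3.132]
wrist_force: [0.7, -0.2, 1.5]
width: 0.0005
finger_force: 1.0
```

Request:
move_arm(deltas=[0,0,0,0.2,-0.1,1.2,1,0,0,0,0.3,-0.1,2.4,1,0,0,0,0.3,-0.1,2.6,1,0,0,0,0.3,-0.1,2.6,1])

```text
time: 2.3
tool_pos: [0.4591, 0.0976, 0.1042]
ee_rot: [3.14, -0.001, 3.132]
wrist_force: [-4.9, 1.3, 9.5]
width: 0.0006
finger_force: 4.8
```

Request:
move_arm(deltas=[0,0,0,0.3,-0.1,0.5,1,0,0,0,0.3,0,-5,0,0,0,0,0.3,0,-14,0,0,0,0,5,8,-14,0,0,0,0,5,12,-14,0,0,0,0,5,16,-14,0,0,0,0,5,20,-14,0,0,0,0,5,20,-14,0])

```text
time: 3.1
tool_pos: [0.4107, 0.3011, 0.2423]
ee_rot: [3.14, -0.0, 3.136]
wrist_force: [0.2, -0.7, -0.0]
width: 0.047
finger_force: 0.0
```

```bash
python3 - <<'E'
from m import *
np.set_printoptions(precision=4,suppress=True)
for n in('top','side'):
    s=snap(n,n+'1.png');P=cloud(s);M=masks(s)
    print(n)
    box=(P[...,0]>.4)&(P[...,0]<.72)&(P[...,1]>-.03)&(P[...,1]<.26)
    for c in comps(M['red']&box,8):
        v,u=np.nonzero(c);print('red',len(u),u.mean().round(1),v.mean().round(1),np.median(P[c],0),P[c].max(0)[2])
    pl=box&(abs(P[...,2]-.104)<.005)&~M['red']
    c=max(comps(pl),key=lambda a:a.sum());q=(P[c][:,:2]*1000).astype(np.float32)
    print('plate',c.sum(),cv2.minAreaRect(q),np.median(P[c],0))
    wg=box&(P[...,2]>.118)&(P[...,2]<.17)
    for c in comps(wg,8):
        r=cv2.minAreaRect((P[c][:,:2]*1000).astype(np.float32));print('wing',c.sum(),r,np.median(P[c],0))
    im=s['image'][120:260,130:260] if n=='top' else s['image'][170:320,180:320]
    cv2.imwrite('pics/c1%s.png'%n,cv2.resize(im[:,:,::-1],None,fx=4,fy=4,interpolation=cv2.INTER_CUBIC))
E
```

```text
top
red 17 157.8 159.3 [0.6812 0.2566 0.02  ] 0.025165722185292116
red 17 212.0 167.7 [0.615  0.0624 0.1425] 0.14560945959405958
red 19 175.1 175.1 [0.5958 0.1757 0.1427] 0.1462471743958227
red 17 219.1 201.8 [0.5089 0.0416 0.1434] 0.14856665811347702
red 20 181.0 209.8 [0.4874 0.1562 0.1424] 0.1461795840405431
red 184 204.1 219.7 [0.4617 0.0917 0.1037] 0.11240422423164231
red 49 163.8 238.3 [0.4153 0.232  0.0145] 0.021531278830390965
plate 2282 ((564.1519775390625, 110.85326385498047), (178.07748413085938, 160.0457305908203), 11.11253833770752) [0.5627 0.1099 0.1044]
wing 58 ((626.8399658203125, 64.90237426757812), (18.66132164001465, 42.205074310302734), 83.31415557861328) [0.626  0.0626 0.141 ]
wing 65 ((606.021484375, 176.78973388671875), (46.803550720214844, 12.979254722595215), 10.753652572631836) [0.6046 0.1764 0.1406]
wing 63 ((519.2574462890625, 43.25779724121094), (18.412311553955078, 42.300819396972656), 85.54354095458984) [0.5195 0.0417 0.1408]
wing 71 ((497.3450927734375, 156.95635986328125), (18.664865493774414, 43.3658447265625), 89.9043197631836) [0.4969 0.154  0.1404
[... 410 characters left out ...]
93 0.0088] 0.01655405166763968
plate 3120 ((562.9974365234375, 110.38641357421875), (177.23416137695312, 162.3873291015625), 11.10419750213623) [0.5627 0.1136 0.1033]
wing 147 ((521.5438232421875, 43.837711334228516), (45.95105743408203, 15.286698341369629), 6.722195148468018) [0.5206 0.0449 0.1356]
wing 141 ((628.435791015625, 64.80804443359375), (46.38320541381836, 12.291640281677246), 8.688783645629883) [0.6275 0.0665 0.1359]
wing 154 ((497.7022399902344, 157.3351593017578), (13.602923393249512, 46.003047943115234), 88.3399658203125) [0.4981 0.1596 0.1365]
wing 156 ((606.4425048828125, 177.76173400878906), (45.05160903930664, 14.133085250854492), 10.752154350280762) [0.6056 0.1801 0.1369]
```

View pics/c1top.png

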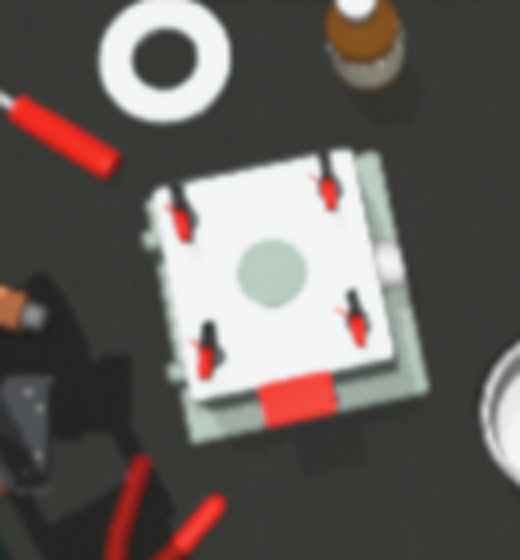

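```bash
cat > scr.py <<'E'
from h import *
g=.194;c=np.array([.5629,.1107]);e=np.array([np.cos(g),np.sin(g)]);n=np.array([-e[1],e[0]])
S={k:c+a*.055*e+b*.058*n for k,a,b in(('A',-1,1),('B',1,1),('C',1,-1),('D',-1,-1))}
def yaw(q): return g+np.pi-q
def plan(seq):
    "transitions between nominal poses: (name,q_end_prev)->(name,q_start)"
    for (a,qa),(b,qb) in zip(seq,seq[1:]):
        y=yaw(qa);Rt=R.from_euler('xyz',[np.pi,0,y]).as_matrix();d=Rt.T@np.r_[S[b]-S[a],0]*100
        print(a,'->',b,'rz %.3f shift %.2f %.2f'%(qa-qb and -(yaw(qb)-y),d[0],d[1]))
E
python3 - <<'E'
from scr import *
print(S)
go((*S['A'],.2,yaw(.2)),(*S['A'],.116,yaw(.2)))
plan([('A',1.2),('C',.1)]);plan([('C',1.2),('B',.05)]);plan([('B',1.2),('D',.05)]);plan([('D',1.2),('A',1.2)])
E
```

```text
{'A': array([0.4977502 , 0.15700878]), 'B': array([0.6056867 , 0.17821517]), 'C': array([0.6280498 , 0.06439122]), 'D': array([0.5201133 , 0.04318483])}
rz -0.001  shift -8.76 -14.13 4.16  rows 3.4
rz -0.001  shift -8.77 -14.13 12.56  rows 1.7
at [0.4112 0.299  0.2416] yaw 3.135 t 3.2 w 0.0469 F [ 0.3 -0.8  0.4]
A -> C rz -1.100 shift -14.80 6.05
C -> B rz -1.150 shift 10.81 4.20
B -> D rz -1.150 shift -6.83 -14.46
D -> A rz 0.000 shift 10.81 4.20
```

Request:
move_arm(deltas=[0,0,0,-3,-4,0,0.2,0,0,0,-5.5,-8.5,2,0.2,0,0,0,-8.8,-14.1,4,0.2,0,0,0,-8.8,-14.1,4,0.2,0,0,0,-8.8,-14.1,4,0.2,0,0,0,-8.8,-14.1,8,0.2,0,0,0,-8.8,-14.1,12.4,0.2,0,0,0,-8.8,-14.1,12.4,0.2])

```text
time: 4.0
tool_pos: [0.4924, 0.1539, 0.1113]
ee_rot: [-3.139, -0.015, 3.13]
wrist_force: [-1.0, -0.4, -1.0]
width: 0.0375
finger_force: 0.0
```

Request:
move_arm(deltas=[0,0,0,0,0,0,1,0,0,0,0,0,0,1,0,0,0,0,0,0,1,0,0,0,0,0,0,1,0,0,0,0,0,0,1,0,0,0,0,0,0,1])

```text
time: 4.6
tool_pos: [0.5, 0.1568, 0.1213]
ee_rot: [3.138, 0.006, 3.131]
wrist_force: [0.4, 3.8, 6.4]
width: 0.0095
finger_force: 29.8
```

Request:
move_arm(deltas=[0,0,0.13,0,0,0,1,0,0,0.26,0,0,0,1,0,0,0.4,0,0,0,1,0,0,0.54,0,0,0,1,0,0,0.68,0,0,0,1,0,0,0.82,0,0,0,1,0,0,0.95,0,0,0,1,0,0,1.01,0,0,0,1])

```text
time: 5.4
tool_pos: [0.499, 0.155, 0.1213]
ee_rot: [3.139, 0.002, 2.118]
wrist_force: [-2.0, -0.7, 7.8]
width: 0.01
finger_force: 29.9
```

Request:
move_arm(deltas=[0,0,0,0,0,0,1,0,0,0,0,0,0,1,0,0,0,0,0,0,1])

```text
time: 5.7
tool_pos: [0.4989, 0.1549, 0.1213]
ee_rot: [3.139, 0.002, 2.121]
wrist_force: [-2.6, -0.5, 7.8]
width: 0.0098
finger_force: 29.8
```

```bash
python3 - <<'E'
from scr import *
o=robot.get_obs();print(o['width'],o['finger_force'],'q=',g+np.pi-o['ee_rot'][2])
p=o['tool_pos'][:2]
go((*p,.175,yaw(1.2)),(*S['C'],.175,yaw(.1)),(*S['C'],.119,yaw(.1)))
E
```

```text
0.00977595213773918 29.848886132240295 q= 1.2147891763239742
rz -0.015  shift -0.01 0.01 -5.37  rows 1.1
rz -1.115  shift -14.48 6.29 -5.33  rows 7.3
rz -1.115  shift -14.47 6.27 0.27  rows 1.1
at [0.4989 0.1549 0.1213] yaw 2.121 t 5.7 w 0.0098 F [-2.6 -0.5  7.8]
```

Request:
move_arm(deltas=[0,0,0,0,0,0,0.2,0,0,0,0,0,0,0.2,0,0,0,0,0,0,0.2,0,0,0,0,0,-5.4,0.2,0,0,-0.14,0,0,-5.4,0.2,0,0,-0.28,-5,2,-5.4,0.2,0,0,-0.42,-9,4,-5.4,0.2,0,0,-0.56,-14.5,6.3,-5.4,0.2])

```text
time: 6.5
tool_pos: [0.621, 0.0696, 0.1722]
ee_rot: [3.141, -0.0, 2.688]
wrist_force: [-0.3, 1.2, 0.2]
width: 0.0375
finger_force: 0.0
```

```bash
python3 - <<'E'
from scr import *
go((*S['C'],.175,yaw(.1)),(*S['C'],.119,yaw(.1)))
E
```

```text
rz -0.548  shift -0.86 -0.16 -0.28  rows 3.7
rz -0.548  shift -0.86 -0.16 5.32  rows 1.1
at [0.621  0.0696 0.1722] yaw 2.688 t 6.5 w 0.0375 F [-0.3  1.2  0.2]
```

Request:
move_arm(deltas=[0,0,-0.14,0,0,0,0.2,0,0,-0.28,0,0,0,0.2,0,0,-0.42,0,0,0,0.2,0,0,-0.555,0,0,0,0.2,0,0,-0.555,0,0,2,0.2,0,0,-0.555,0,0,5.1,0.2,0,0,-0.555,0,0,5.1,0.2,0,0,-0.555,0,0,5.1,0.2])

```text
time: 7.3
tool_pos: [0.6193, 0.07, 0.1205]
ee_rot: [3.141, -0.003, -3.047]
wrist_force: [-0.3, -0.0, 0.1]
width: 0.0377
finger_force: 0.0
```

Request:
move_arm(deltas=[0,0,0,0,0,0,1,0,0,0,0,0,0,1,0,0,0,0,0,0,1,0,0,0,0,0,0,1,0,0,0,0,0,0,1,0,0,0,0,0,0,1])

```text
time: 7.9
tool_pos: [0.6215, 0.064, 0.1234]
ee_rot: [-3.131, 0.003, -3.051]
wrist_force: [0.7, -11.5, 1.9]
width: 0.0097
finger_force: 30.0
```

Request:
move_arm(deltas=[0,0,0.13,0,0,0,1,0,0,0.26,0,0,0,1,0,0,0.4,0,0,0,1,0,0,0.54,0,0,0,1,0,0,0.68,0,0,0,1,0,0,0.82,0,0,0,1,0,0,0.96,0,0,0,1,0,0,1.1,0,0,0,1])

```text
time: 8.7
tool_pos: [0.6243, 0.0699, 0.1234]
ee_rot: [3.132, 0.006, 2.13]
wrist_force: [8.9, -0.2, -2.4]
width: 0.0095
finger_force: 30.0
```

Request:
move_arm(deltas=[0,0,0,0,0,0,1,0,0,0,0,0,0,1,0,0,0,0,0,0,1])

```text
time: 9.0
tool_pos: [0.6243, 0.0699, 0.1234]
ee_rot: [3.132, 0.006, 2.135]
wrist_force: [8.2, 0.1, -2.4]
width: 0.0101
finger_force: 30.0
```

```bash
python3 - <<'E'
from scr import *
o=robot.get_obs();print(o['width'],o['finger_force'],'q=',g+np.pi-o['ee_rot'][2])
p=o['tool_pos'][:2]
go((*p,.175,yaw(1.2)),(*S['B'],.175,yaw(.05)),(*S['B'],.119,yaw(.05)))
E
```

```text
0.010086840598166951 30.00715434551239 q= 1.2003232560086312
rz -0.000  shift -0.03 0.05 -5.16  rows 1.0
rz -1.150  shift 10.12 4.27 -5.18  rows 7.7
rz -1.150  shift 10.15 4.21 0.42  rows 1.1
at [0.6243 0.0699 0.1234] yaw 2.135 t 9.0 w 0.0101 F [ 8.2  0.1 -2.4]
```

Request:
move_arm(deltas=[0,0,0,0,0,0,0.2,0,0,0,0,0,0,0.2,0,0,0,0,0,0,0.2,0,0,0,0,0,-5.2,0.2,0,0,-0.14,0,0,-5.2,0.2,0,0,-0.28,4,2,-5.2,0.2,0,0,-0.42,7,3.4,-5.2,0.2,0,0,-0.56,9.9,4.6,-5.2,0.2])

```text
time: 9.8
tool_pos: [0.6053, 0.1796, 0.1736]
ee_rot: [3.141, -0.0, 2.701]
wrist_force: [-0.8, -0.1, -1.0]
width: 0.0377
finger_force: 0.0
```

Request:
move_arm(deltas=[0,0,-0.14,0,0,0,0.2,0,0,-0.28,0,0,0,0.2,0,0,-0.42,0,0,0,0.2,0,0,-0.57,0,0,0,0.2,0,0,-0.57,0,0,0,0.2,0,0,-0.57,0,0,0,0.2])

```text
time: 10.4
tool_pos: [0.6055, 0.1784, 0.1734]
ee_rot: [3.141, -0.0, -3.02]
wrist_force: [0.7, -0.7, 0.5]
width: 0.0373
finger_force: 0.0
```

```bash
python3 - <<'E'
from scr import *
go((*S['B'],.175,yaw(.05)),(*S['B'],.119,yaw(.05)))
E
```

```text
rz -0.023  shift -0.01 -0.02 -0.16  rows 0.2
rz -0.023  shift -0.01 -0.02 5.44  rows 1.1
at [0.6055 0.1784 0.1734] yaw -3.020 t 10.4 w 0.0373 F [ 0.7 -0.7  0.5]
```

Request:
move_arm(deltas=[0,0,-0.02,0,0,2.5,0.2,0,0,-0.02,0,0,5.4,0.2,0,0,-0.02,0,0,5.4,1,0,0,-0.02,0,0,5.4,1,0,0,-0.02,0,0,5.4,1,0,0,-0.02,0,0,5.4,1,0,0,-0.02,0,0,5.4,1,0,0,-0.02,0,0,5.4,1])

```text
time: 11.2
tool_pos: [0.607, 0.1784, 0.1217]
ee_rot: [-3.141, 0.004, -2.998]
wrist_force: [0.3, -0.2, 6.0]
width: 0.0101
finger_force: 30.0
```

Request:
move_arm(deltas=[0,0,0.14,0,0,0,1,0,0,0.28,0,0,0,1,0,0,0.42,0,0,0,1,0,0,0.56,0,0,0,1,0,0,0.7,0,0,0,1,0,0,0.84,0,0,0,1,0,0,0.99,0,0,0,1,0,0,1.14,0,0,0,1])

```text
time: 12.0
tool_pos: [0.6064, 0.1771, 0.1216]
ee_rot: [3.141, 0.003, 2.139]
wrist_force: [-1.2, -3.0, 6.2]
width: 0.0095
finger_force: 30.0
```

Request:
move_arm(deltas=[0,0,0,0,0,0,1,0,0,0,0,0,0,1,0,0,0,0,0,0,1])

```text
time: 12.3
tool_pos: [0.6064, 0.1771, 0.1217]
ee_rot: [3.141, 0.003, 2.144]
wrist_force: [-2.1, -3.7, 7.2]
width: 0.0101
finger_force: 30.0
```

```bash
python3 - <<'E'
from scr import *
o=robot.get_obs();print(o['width'],o['finger_force'],'q=',g+np.pi-o['ee_rot'][2])
p=o['tool_pos'][:2]
go((*p,.175,yaw(1.2)),(*S['D'],.175,yaw(.05)),(*S['D'],.119,yaw(.05)))
E
```

```text
0.010065616578053067 30.013319849967957 q= 1.191128028736677
rz 0.009  shift -0.02 0.01 -5.33  rows 1.1
rz -1.141  shift -6.58 -14.51 -5.33  rows 7.7
rz -1.141  shift -6.56 -14.51 0.27  rows 1.1
at [0.6064 0.1771 0.1217] yaw 2.144 t 12.3 w 0.0101 F [-2.1 -3.7  7.2]
```

Request:
move_arm(deltas=[0,0,0,0,0,0,0.2,0,0,0,0,0,0,0.2,0,0,0,0,0,0,0.2,0,0,0,0,0,-5.4,0.2,0,0,-0.14,0,0,-5.4,0.2,0,0,-0.28,-2,-5,-5.4,0.2,0,0,-0.42,-4,-9,-5.4,0.2,0,0,-0.56,-6.7,-14.5,-5.4,0.2])

```text
time: 13.1
tool_pos: [0.5252, 0.0523, 0.1727]
ee_rot: [-3.141, -0.001, 2.713]
wrist_force: [0.2, -0.6, -0.1]
width: 0.0378
finger_force: 0.0
```

Request:
move_arm(deltas=[0,0,-0.14,0,0,0,0.2,0,0,-0.28,0,0,0,0.2,0,0,-0.42,0,0,0,0.2,0,0,-0.57,0,0,0,0.2,0,0,-0.57,0,0,0,0.2,0,0,-0.57,0,0,0,0.2])

```text
time: 13.7
tool_pos: [0.5262, 0.0531, 0.1731]
ee_rot: [3.141, -0.0, -3.01]
wrist_force: [0.6, -0.4, 0.4]
width: 0.0377
finger_force: 0.0
```

```bash
python3 - <<'E'
from scr import *
go((*S['D'],.175,yaw(.05)),(*S['D'],.119,yaw(.05)))
E
```

```text
rz -0.013  shift 0.73 -0.90 -0.19  rows 0.2
rz -0.013  shift 0.73 -0.91 5.41  rows 1.1
at [0.5262 0.0531 0.1731] yaw -3.010 t 13.7 w 0.0377 F [ 0.6 -0.4  0.4]
```

Request:
move_arm(deltas=[0,0,0,0.7,-0.9,0,0.2,0,0,0,0.7,-0.9,2.5,0.2,0,0,0,0.7,-0.9,5.4,0.2,0,0,0,0.7,-0.9,5.4,1,0,0,0,0.7,-0.9,5.4,1,0,0,0,0.7,-0.9,5.4,1,0,0,0,0.7,-0.9,5.4,1,0,0,0,0.7,-0.9,5.4,1])

```text
time: 14.5
tool_pos: [0.5217, 0.0433, 0.1214]
ee_rot: [-3.141, 0.004, -3.007]
wrist_force: [-0.0, 0.7, 3.3]
width: 0.0092
finger_force: 29.9
```

Request:
move_arm(deltas=[0,0,0,0,0,0,1,0,0,0.14,0,0,0,1,0,0,0.28,0,0,0,1,0,0,0.42,0,0,0,1,0,0,0.56,0,0,0,1,0,0,0.7,0,0,0,1,0,0,0.84,0,0,0,1,0,0,0.99,0,0,0,1])

```text
time: 15.3
tool_pos: [0.5212, 0.0419, 0.1213]
ee_rot: [3.142, 0.003, 2.28]
wrist_force: [-1.5, -0.6, 6.4]
width: 0.0099
finger_force: 29.9
```

Request:
move_arm(deltas=[0,0,0.14,0,0,0,1,0,0,0.14,0,0,0,1,0,0,0.14,0,0,0,1])

```text
time: 15.6
tool_pos: [0.521, 0.0418, 0.1213]
ee_rot: [3.141, 0.003, 2.145]
wrist_force: [-2.2, -2.6, 7.5]
width: 0.0099
finger_force: 30.0
```

```bash
python3 - <<'E'
from scr import *
o=robot.get_obs();print(o['width'],o['finger_force'],'q=',g+np.pi-o['ee_rot'][2])
p=o['tool_pos'][:2]
go((*p,.175,yaw(1.2)),(*S['A'],.175,yaw(1.21)),(*S['A'],.119,yaw(1.21)))
E
```

```text
0.00986605303892333 29.998807311058044 q= 1.1907774924520895
rz 0.009  shift -0.02 0.00 -5.37  rows 1.1
rz 0.019  shift 10.92 4.30 -5.41  rows 2.4
rz 0.019  shift 10.94 4.30 0.19  rows 1.1
at [0.521  0.0418 0.1213] yaw 2.145 t 15.6 w 0.0099 F [-2.2 -2.6  7.5]
```

Request:
move_arm(deltas=[0,0,0.02,0,0,0,0.2,0,0,0.02,0,0,0,0.2,0,0,0.02,0,0,0,0.2,0,0,0.02,0,0,-5.4,0.2,0,0,0.02,5,2,-5.4,0.2,0,0,0.02,10.8,4.2,-5.4,0.2,0,0,0.02,10.8,4.2,-5.4,0.2,0,0,0.02,10.8,4.2,-5.4,0.2])

```text
time: 16.4
tool_pos: [0.4963, 0.1587, 0.1731]
ee_rot: [-3.141, -0.001, 2.13]
wrist_force: [0.1, 0.1, 0.1]
width: 0.0375
finger_force: 0.0
```

```bash
python3 - <<'E'
from scr import *
go((*S['A'],.175,yaw(1.21)),(*S['A'],.119,yaw(1.21)),(*S['A'],.119,yaw(2.42)))
print(robot.get_obs()['joint_positions'])
E
```

```text
rz 0.004  shift -0.21 0.03 -0.19  rows 0.1
rz 0.004  shift -0.22 0.03 5.41  rows 1.1
rz 1.214  shift -0.22 0.03 5.41  rows 8.1
at [0.4963 0.1587 0.1731] yaw 2.130 t 16.4 w 0.0375 F [0.1 0.1 0.1]
[ 2.00241338e-01  3.16850028e-02  1.49320019e+00  4.69946103e-04
  1.61711814e+00 -3.58910287e-01]
```

Request:
move_arm(deltas=[0,0,0,-0.2,0,2.5,0.2,0,0,0,-0.2,0,5.4,0.2,0,0,0,-0.2,0,5.4,0.2,0,0,0,-0.2,0,5.4,1,0,0,0,-0.2,0,5.4,1,0,0,0,-0.2,0,5.4,1,0,0,0,-0.2,0,5.4,1,0,0,0,-0.2,0,5.4,1])

```text
time: 17.2
tool_pos: [0.499, 0.1548, 0.1208]
ee_rot: [3.139, 0.001, 2.126]
wrist_force: [-0.8, -0.6, 3.1]
width: 0.0095
finger_force: 30.0
```

Request:
move_arm(deltas=[0,0,0,0,0,0,1,0,0,0.14,0,0,0,1,0,0,0.28,0,0,0,1,0,0,0.42,0,0,0,1,0,0,0.56,0,0,0,1,0,0,0.7,0,0,0,1,0,0,0.84,0,0,0,1,0,0,0.99,0,0,0,1])

```text
time: 18.0
tool_pos: [0.4968, 0.1547, 0.1208]
ee_rot: [-3.14, 0.001, 1.131]
wrist_force: [-5.4, -1.9, 8.8]
width: 0.0099
finger_force: 30.0
```

Request:
move_arm(deltas=[0,0,0.14,0,0,0,1,0,0,0.25,0,0,0,1,0,0,0.25,0,0,0,1,0,0,0.25,0,0,0,1])

```text
time: 18.4
tool_pos: [0.4964, 0.155, 0.1208]
ee_rot: [-3.139, 0.002, 0.888]
wrist_force: [-7.6, -0.9, 8.6]
width: 0.0099
finger_force: 30.7
```

```bash
python3 - <<'E'
from scr import *
o=robot.get_obs();print(o['width'],o['finger_force'],'q=',g+np.pi-o['ee_rot'][2],o['wrist_torque'])
p=o['tool_pos'][:2]
go((*p,.175,yaw(2.42)),(*S['C'],.175,yaw(1.2)),(*S['C'],.119,yaw(1.2)))
plan([('A',2.43),('C',1.2)]);plan([('C',2.43),('B',1.2)]);plan([('B',2.43),('D',1.2)])
E
```

```text
0.009900293974311815 30.690031349658966 q= 2.447584245394567 [-0.31033928  1.34061525  0.50684436]
rz -0.028  shift -0.01 -0.01 -5.42  rows 1.1
rz -1.248  shift 1.27 15.92 -5.45  rows 8.1
rz -1.248  shift 1.28 15.93 0.15  rows 1.1
at [0.4964 0.155  0.1208] yaw 0.888 t 18.4 w 0.0099 F [-7.6 -0.9  8.6]
A -> C rz -1.230 shift 0.76 15.97
C -> B rz -1.230 shift 7.58 -8.78
B -> D rz -1.230 shift -15.91 1.60
```

Request:
move_arm(deltas=[0,0,0,0,0,0,0.2,0,0,0,0,0,0,0.2,0,0,0,0,0,0,0.2,0,0,0,0,0,-5.4,0.2,0,0,-0.14,0.2,4,-5.4,0.2,0,0,-0.28,0.5,8,-5.4,0.2,0,0,-0.42,0.7,12,-5.4,0.2,0,0,-0.56,0.9,16,-5.4,0.2])

```text
time: 19.2
tool_pos: [0.6289, 0.0597, 0.1729]
ee_rot: [-3.141, -0.0, 1.452]
wrist_force: [-0.0, 0.7, 0.2]
width: 0.0378
finger_force: 0.0
```

Request:
move_arm(deltas=[0,0,-0.14,0,0,0,0.2,0,0,-0.28,0,0,0,0.2,0,0,-0.42,0,0,0,0.2,0,0,-0.56,0,0,0,0.2,0,0,-0.69,0,0,0,0.2,0,0,-0.69,0,0,0,0.2,0,0,-0.69,0,0,0,0.2])

```text
time: 19.9
tool_pos: [0.6278, 0.0606, 0.1729]
ee_rot: [-3.141, -0.0, 2.133]
wrist_force: [-0.8, 0.3, 0.5]
width: 0.0379
finger_force: 0.0
```

```bash
python3 - <<'E'
from scr import *
go((*S['C'],.175,yaw(1.2)),(*S['C'],.119,yaw(1.2)),(*S['C'],.119,yaw(2.45)))
E
```

```text
rz -0.003  shift 0.31 0.23 -0.21  rows 0.1
rz -0.003  shift 0.31 0.23 5.39  rows 1.1
rz 1.247  shift 0.31 0.23 5.39  rows 8.3
at [0.6278 0.0606 0.1729] yaw 2.133 t 19.9 w 0.0379 F [-0.8  0.3  0.5]
```

Request:
move_arm(deltas=[0,0,0,0.3,0.2,2.5,0.2,0,0,0,0.3,0.2,5.4,0.2,0,0,0,0.3,0.2,5.4,0.2,0,0,0,0.3,0.2,5.4,1,0,0,0,0.3,0.2,5.4,1,0,0,0,0.3,0.2,5.4,1,0,0,0,0.3,0.2,5.4,1,0,0,0,0.3,0.2,5.4,1])

```text
time: 20.7
tool_pos: [0.6284, 0.0639, 0.1212]
ee_rot: [3.14, 0.002, 2.135]
wrist_force: [-1.2, -0.9, 4.0]
width: 0.0098
finger_force: 30.0
```

Request:
move_arm(deltas=[0,0,0,0,0,0,1,0,0,0.14,0,0,0,1,0,0,0.28,0,0,0,1,0,0,0.42,0,0,0,1,0,0,0.56,0,0,0,1,0,0,0.7,0,0,0,1,0,0,0.84,0,0,0,1,0,0,0.99,0,0,0,1])

```text
time: 21.5
tool_pos: [0.6279, 0.0639, 0.1212]
ee_rot: [3.14, -0.0, 1.14]
wrist_force: [-2.8, -0.9, 5.7]
width: 0.0096
finger_force: 30.0
```

Request:
move_arm(deltas=[0,0,0.14,0,0,0,1,0,0,0.26,0,0,0,1,0,0,0.26,0,0,0,1,0,0,0.26,0,0,0,1])

```text
time: 21.9
tool_pos: [0.6279, 0.064, 0.1212]
ee_rot: [3.14, -0.0, 0.887]
wrist_force: [-2.7, -1.0, 7.5]
width: 0.01
finger_force: 30.6
```

```bash
python3 - <<'E'
from scr import *
o=robot.get_obs();print(o['width'],o['finger_force'],'q=',g+np.pi-o['ee_rot'][2],o['wrist_torque'])
p=o['tool_pos'][:2]
go((*p,.175,yaw(2.42)),(*S['B'],.175,yaw(1.2)),(*S['B'],.119,yaw(1.2)))
E
```

```text
0.009980000222424481 30.562748908996582 q= 2.448481302150408 [-0.26573148  0.65125116  0.47259752]
rz -0.028  shift 0.00 0.01 -5.38  rows 1.1
rz -1.248  shift 7.46 -8.93 -5.39  rows 8.1
rz -1.248  shift 7.46 -8.94 0.21  rows 1.1
at [0.6279 0.064  0.1212] yaw 0.887 t 21.9 w 0.01 F [-2.7 -1.   7.5]
```

Request:
move_arm(deltas=[0,0,0,0,0,0,0.2,0,0,0,0,0,0,0.2,0,0,0,0,0,0,0.2,0,0,0,0,0,-5.4,0.2,0,0,-0.14,2,-2,-5.4,0.2,0,0,-0.28,4,-4.5,-5.4,0.2,0,0,-0.42,6,-7,-5.4,0.2,0,0,-0.56,7.5,-8.9,-5.4,0.2])

```text
time: 22.7
tool_pos: [0.6059, 0.1804, 0.173]
ee_rot: [-3.141, -0.001, 1.452]
wrist_force: [-0.1, 0.6, 0.7]
width: 0.0377
finger_force: 0.0
```

Request:
move_arm(deltas=[0,0,-0.14,0,0,0,0.2,0,0,-0.28,0,0,0,0.2,0,0,-0.42,0,0,0,0.2,0,0,-0.56,0,0,0,0.2,0,0,-0.69,0,0,0,0.2,0,0,-0.69,0,0,0,0.2,0,0,-0.69,0,0,0,0.2])

```text
time: 23.4
tool_pos: [0.6063, 0.1786, 0.1729]
ee_rot: [-3.141, -0.0, 2.133]
wrist_force: [-0.7, -0.0, -0.5]
width: 0.0375
finger_force: 0.0
```

```bash
python3 - <<'E'
from scr import *
go((*S['B'],.175,yaw(1.2)),(*S['B'],.119,yaw(1.2)),(*S['B'],.119,yaw(2.45)))
E
```

```text
rz -0.003  shift -0.00 -0.07 -0.21  rows 0.0
rz -0.003  shift -0.00 -0.07 5.39  rows 1.1
rz 1.247  shift -0.00 -0.07 5.39  rows 8.3
at [0.6063 0.1786 0.1729] yaw 2.133 t 23.4 w 0.0375 F [-0.7 -0.  -0.5]
```

Request:
move_arm(deltas=[0,0,0,0,0,2.5,0.2,0,0,0,0,0,5.4,0.2,0,0,0,0,0,5.4,0.2,0,0,0,0,0,5.4,1,0,0,0,0,0,5.4,1,0,0,0,0,0,5.4,1,0,0,0,0,0,5.4,1,0,0,0,0,0,5.4,1])

```text
time: 24.2
tool_pos: [0.6059, 0.1779, 0.1214]
ee_rot: [-3.141, 0.001, 2.136]
wrist_force: [-5.3, -2.6, 5.6]
width: 0.0099
finger_force: 30.0
```

Request:
move_arm(deltas=[0,0,0,0,0,0,1,0,0,0.14,0,0,0,1,0,0,0.28,0,0,0,1,0,0,0.42,0,0,0,1,0,0,0.56,0,0,0,1,0,0,0.7,0,0,0,1,0,0,0.84,0,0,0,1,0,0,0.99,0,0,0,1])

```text
time: 25.0
tool_pos: [0.6056, 0.1779, 0.1213]
ee_rot: [-3.141, 0.001, 1.14]
wrist_force: [-4.9, -2.5, 5.7]
width: 0.01
finger_force: 30.0
```

Request:
move_arm(deltas=[0,0,0.14,0,0,0,1,0,0,0.26,0,0,0,1,0,0,0.26,0,0,0,1,0,0,0.26,0,0,0,1])

```text
time: 25.4
tool_pos: [0.6056, 0.1779, 0.1214]
ee_rot: [3.141, 0.001, 0.887]
wrist_force: [-5.7, -2.6, 7.3]
width: 0.0102
finger_force: 30.4
```

```bash
python3 - <<'E'
from scr import *
o=robot.get_obs();print(o['width'],o['finger_force'],'q=',g+np.pi-o['ee_rot'][2],o['wrist_torque'])
E
```

```text
0.010173624564788705 30.44432133436203 q= 2.4489828271136758 [-0.66647037  1.16102442  0.47292648]
```

Request:
move_arm(deltas=[0,0,0,0,0,0,0.2,0,0,0,0,0,0,0.2,0,0,0,0,0,0,0.2,0,0,0,0,0,-5.4,0.2,0,0,-0.14,-4,0.4,-5.4,0.2,0,0,-0.28,-8,0.8,-5.4,0.2,0,0,-0.42,-12,1.2,-5.4,0.2,0,0,-0.56,-15.9,1.6,-5.4,0.2])

```text
time: 26.2
tool_pos: [0.5175, 0.0444, 0.1733]
ee_rot: [3.141, -0.0, 1.452]
wrist_force: [0.6, -0.1, 0.4]
width: 0.0374
finger_force: 0.0
```

Request:
move_arm(deltas=[0,0,-0.14,0,0,0,0.2,0,0,-0.28,0,0,0,0.2,0,0,-0.42,0,0,0,0.2,0,0,-0.56,0,0,0,0.2,0,0,-0.69,0,0,0,0.2,0,0,-0.69,0,0,0,0.2,0,0,-0.69,0,0,0,0.2])

```text
time: 26.9
tool_pos: [0.5183, 0.0454, 0.1732]
ee_rot: [3.141, -0.0, 2.133]
wrist_force: [0.2, 0.6, 0.1]
width: 0.0375
finger_force: 0.0
```

```bash
python3 - <<'E'
from scr import *
go((*S['D'],.175,yaw(1.2)),(*S['D'],.119,yaw(1.2)),(*S['D'],.119,yaw(2.45)))
E
```

```text
rz -0.002  shift -0.29 0.04 -0.18  rows 0.1
rz -0.002  shift -0.29 0.04 5.42  rows 1.1
rz 1.248  shift -0.29 0.04 5.42  rows 8.3
at [0.5183 0.0454 0.1732] yaw 2.133 t 26.9 w 0.0375 F [0.2 0.6 0.1]
```

Request:
move_arm(deltas=[0,0,0,-0.3,0,2.5,0.2,0,0,0,-0.3,0,5.4,0.2,0,0,0,-0.3,0,5.4,0.2,0,0,0,-0.3,0,5.4,1,0,0,0,-0.3,0,5.4,1,0,0,0,-0.3,0,5.4,1,0,0,0,-0.3,0,5.4,1,0,0,0,-0.3,0,5.4,1])

```text
time: 27.7
tool_pos: [0.5204, 0.0427, 0.1209]
ee_rot: [3.14, 0.002, 2.136]
wrist_force: [-1.5, -0.8, 3.9]
width: 0.01
finger_force: 30.0
```

Request:
move_arm(deltas=[0,0,0,0,0,0,1,0,0,0.14,0,0,0,1,0,0,0.28,0,0,0,1,0,0,0.42,0,0,0,1,0,0,0.56,0,0,0,1,0,0,0.7,0,0,0,1,0,0,0.84,0,0,0,1,0,0,0.99,0,0,0,1])

```text
time: 28.5
tool_pos: [0.52, 0.0426, 0.1209]
ee_rot: [3.14, -0.0, 1.14]
wrist_force: [-2.1, -1.0, 6.4]
width: 0.0098
finger_force: 30.0
```

Request:
move_arm(deltas=[0,0,0.14,0,0,0,1,0,0,0.26,0,0,0,1,0,0,0.26,0,0,0,1,0,0,0.26,0,0,0,1])

```text
time: 28.9
tool_pos: [0.52, 0.0427, 0.1209]
ee_rot: [3.14, -0.0, 0.887]
wrist_force: [-2.0, -1.3, 6.7]
width: 0.01
finger_force: 30.4
```

Request:
move_arm(deltas=[0,0,0,0,0,0,0.2,0,0,0,0,0,0,0.2,0,0,0,0,0,0,0.2,0,0,0,0,0,-5,0.2,0,0,0,0,0,-10,0,0,0,0,2.5,-5,-12,0,0,0,0,5,-10,-12,0,0,0,0,7.5,-14,-12,0])

```text
time: 29.7
tool_pos: [0.4627, 0.1794, 0.2405]
ee_rot: [3.14, -0.002, 0.884]
wrist_force: [0.3, 0.4, 0.4]
width: 0.0469
finger_force: 0.0
```

Request:
move_arm(deltas=[0,0,0,2.5,-5,0,0,0,0,0,5.5,-10,0,0,0,0,0,5.5,-10,0,0])

```text
time: 30.0
tool_pos: [0.418, 0.2878, 0.2388]
ee_rot: [-3.14, -0.0, 0.891]
wrist_force: [0.5, 0.2, -0.8]
width: 0.047
finger_force: 0.0
```

```bash
python3 - <<'E'
from m import *
from scr import S
np.set_printoptions(precision=4,suppress=True)
o=robot.get_obs();print(o['tool_pos'],o['ee_rot'],o['time'])
for n in('top','side'):
    s=snap(n,n+'2.png');P=cloud(s);M=masks(s)
    print(n)
    box=(P[...,0]>.42)&(P[...,0]<.7)&(P[...,1]>-.02)&(P[...,1]<.22)
    for c in comps(M['red']&box&(P[...,2]>.12),8):
        p=np.median(P[c],0);k=min(S,key=lambda k:np.hypot(*(S[k]-p[:2])))
        d=p[:2]-S[k];print(k,'q=%.2f'%((.194+np.pi-np.arctan2(d[1],d[0]))%(2*np.pi)),p)
    for c in comps(M['red']&(P[...,2]<.15)&(P[...,2]>.05)&(P[...,1]<-.05),20):
        print('bail',c.sum(),np.median(P[c],0))
    for c in comps(M['copper']&(P[...,2]<.15)&(P[...,2]>.005)&(P[...,0]>.2)&(P[...,0]<.75)&(P[...,1]>.2),20):
        v,u=np.nonzero(c);z=np.median(P[c][:,2]);top=c&(P[...,2]>.022)
        print('dog',len(u),onz(s,u.mean(),v.mean(),.026),cv2.minAreaRect((P[top][:,:2]*1000).astype(np.float32)))
    # pail rim
    rim=(P[...,0]>.3)&(P[...,0]<.6)&(P[...,1]<-.02)&(P[...,1]>-.3)&(P[...,2]>.078)&(P[...,2]<.092)&~M['red']
    q=(P[rim][:,:2]*1000).astype(np.float32);print('rim',len(q),cv2.minEnclosingCircle(q))
    ins=(P[...,0]>.3)&(P[...,0]<.6)&(P[...,1]<-.02)&(P[...,1]>-.3)&(P[...,2]<.012)&(P[...,2]>.003)
    for c in comps(ins,100): print('bottom',c.sum(),P[c].mean(0))
cv2.imwrite('pics/all2.png',np.vstack([cv2.imread('pics/top2.png')[100:300,60:400],cv2.imread('pics/side2.png')[100:384,100:440]]))
E
```

```text
[0.418  0.2878 0.2388] [-3.1397 -0.0003  0.8912] 30.0
top
C q=2.13 [0.6307 0.0715 0.1411]
B q=2.12 [0.6082 0.1848 0.1406]
D q=2.03 [0.5221 0.0506 0.1408]
A q=2.51 [0.5026 0.1622 0.1433]
bail 75 [ 0.4832 -0.2161  0.0914]
dog 23 [0.4411 0.3477 0.026 ] ((440.59014892578125, 347.8465576171875), (12.539668083190918, 20.848735809326172), 74.94920349121094)
rim 305 ((460.62310791015625, -140.73760986328125), 89.7078857421875)
bottom 274 [ 0.5322 -0.2836  0.0061]
bottom 689 [ 0.4508 -0.117   0.0065]
side
D q=2.24 [0.5246 0.052  0.1352]
C q=2.20 [0.6322 0.0733 0.138 ]
B q=2.09 [0.6091 0.1885 0.1362]
A q=2.18 [0.5018 0.1662 0.1363]
dog 203 [0.5569 0.3487 0.026 ] ((558.5570068359375, 349.1632080078125), (45.502479553222656, 28.757591247558594), 72.24279022216797)
dog 246 [0.4461 0.3627 0.026 ] ((446.7950134277344, 362.2550354003906), (45.67208480834961, 27.33553123474121), 69.9382095336914)
rim 113 ((501.94317626953125, -122.53665161132812), 69.11053466796875)
```

View pics/all2.png

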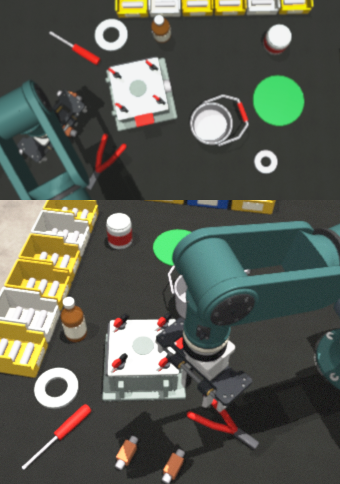

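The top crop shows the cover shut with all four red wing ends turned the same way, next to their lines. The side crop shows the dogs at (127,455) and (174,465). The nearer dog has been knocked about 2.4 cm.

```bash
python3 - <<'E'
from h import *
y=np.radians(70)
go((.4465,.3625,.12,y),(.4465,.3625,.005,y))
E
```

```text
rz -0.332  shift 7.70 -2.73 11.86  rows 2.9
rz -0.332  shift 7.71 -2.73 23.36  rows 2.3
at [0.4193 0.2856 0.2387] yaw 0.890 t 30.1 w 0.0469 F [-0.1 -0.4 -0.2]
```

Request:
move_arm(deltas=[0,0,-0.14,3.8,-1.4,3,-0.28,0,0,-0.28,7.7,-2.7,6,-0.28,0,0,-0.33,7.7,-2.7,11,-0.28,0,0,-0.33,7.7,-2.7,15,-0.28,0,0,-0.33,7.7,-2.7,15,-0.28])

```text
time: 30.6
tool_pos: [0.4447, 0.3562, 0.0811]
ee_rot: [-3.133, 0.014, 1.214]
wrist_force: [-1.2, 0.9, -0.6]
width: 0.06
finger_force: 0.0
```

```bash
python3 - <<'E'
from m import *
y=np.radians(70)
go((.4465,.3625,.005,y))
s=snap('side','side3.png');P=cloud(s);M=masks(s)
for c in comps(M['copper']&(P[...,2]<.15)&(P[...,2]>.005)&(P[...,0]>.2)&(P[...,0]<.75)&(P[...,1]>.2),20):
    top=c&(P[...,2]>.022)
    print('dog',c.sum(),cv2.minAreaRect((P[top][:,:2]*1000).astype(np.float32)))
E
```

```text
rz -0.008  shift 0.76 0.01 7.60  rows 1.5
at [0.4447 0.3562 0.0811] yaw 1.214 t 30.6 w 0.06 F [-1.2  0.9 -0.6]
dog 236 ((558.1103515625, 348.8129577636719), (46.593971252441406, 28.057043075561523), 74.20573425292969)
dog 246 ((446.8594055175781, 361.8866882324219), (45.889678955078125, 27.96653938293457), 69.79393005371094)
```

Request:
move_arm(deltas=[0,0,0,0.2,0,4,-0.28,0,0,0,0.2,0,6,-0.28,0,0,0,0.2,0,6,-0.28,0,0,0,0.2,0,6,-0.28])

```text
time: 31.05
tool_pos: [0.451, 0.3631, 0.0324]
ee_rot: [3.139, -0.004, 1.215]
wrist_force: [-0.3, -0.6, -0.1]
width: 0.06
finger_force: 0.0
```

```bash
python3 - <<'E'
from m import *
go((.4465,.362,.005,np.radians(70)))
E
```

```text
rz -0.007  shift -0.26 -0.39 2.74  rows 0.6
at [0.451  0.3631 0.0324] yaw 1.215 t 31.05 w 0.06 F [-0.3 -0.6 -0.1]
```

Request:
move_arm(deltas=[0,0,0,-0.3,-0.4,1.5,-0.28,0,0,0,-0.3,-0.4,2.7,-0.28,0,0,0,-0.3,-0.4,2.7,1,0,0,0,-0.3,-0.4,2.7,1,0,0,0,-0.3,-0.4,2.7,1,0,0,0,-0.3,-0.4,2.7,1,0,0,0,-0.3,-0.4,2.7,1,0,0,0,-0.3,-0.4,2.7,1])

```text
time: 31.85
tool_pos: [0.4448, 0.3616, 0.0031]
ee_rot: [3.14, -0.001, 1.216]
wrist_force: [1.4, -1.4, 2.7]
width: 0.0279
finger_force: 30.0
```

Request:
move_arm(deltas=[0,0,0,0,0,-4,1,0,0,0,0,0,-8,1,0,0,0,0,0,-12,1,0,0,0,0,0,-16,1,0,0,0,0,0,-19,1,0,0,0,0,0,-21,1,0,0,0,0,0,-21,1])

```text
time: 32.55
tool_pos: [0.4451, 0.3623, 0.2159]
ee_rot: [3.138, -0.006, 1.216]
wrist_force: [-1.3, 0.4, -1.3]
width: 0.0276
finger_force: 30.0
```

```bash
python3 - <<'E'
from m import *
go((.45,.1,.215,1.215),(.45,-.117,.215,1.215))
E
```

```text
rz 0.001  shift -24.43 9.58 -0.01  rows 5.2
rz 0.001  shift -44.78 17.11 -0.10  rows 4.3
at [0.4451 0.3623 0.2159] yaw 1.216 t 32.55 w 0.0276 F [-1.3  0.4 -1.3]
```

Request:
move_arm(deltas=[0,0,0,-4.5,1.6,0,1,0,0,0,-9,3.2,0,1,0,0,0,-13.5,4.8,0,1,0,0,0,-18,6.4,0,1,0,0,0,-22.5,8,0,1,0,0,0,-27,9.6,0,1,0,0,0,-31.5,11.2,0,1,0,0,0,-36,12.8,0,1])

```text
time: 33.35
tool_pos: [0.4374, -0.0222, 0.2099]
ee_rot: [-3.138, 0.0, 1.216]
wrist_force: [0.1, -1.0, -0.7]
width: 0.0276
finger_force: 30.0
```

Request:
move_arm(deltas=[0,0,0,-4.5,1.2,0,1,0,0,0,-8.8,2.3,0,1,0,0,0,-8.8,2.3,0,1,0,0,0,-8.8,2.3,0,1])

```text
time: 33.75
tool_pos: [0.4288, -0.1116, 0.2101]
ee_rot: [-3.138, -0.001, 1.213]
wrist_force: [-0.6, 0.0, -1.8]
width: 0.0277
finger_force: 30.0
```

```bash
python3 - <<'E'
from m import *
go((.432,-.11,.215,1.216),(.432,-.11,.03,1.216))
s=snap('top','top4.png');P=cloud(s);M=masks(s)
for c in comps(M['red']&(P[...,2]<.15)&(P[...,2]>.05)&(P[...,1]<-.05),20): print('bail',c.sum(),np.median(P[c],0),cv2.minAreaRect((P[c][:,:2]*1000).astype(np.float32)))
E
```

```text
rz -0.003  shift 0.26 0.24 -0.49  rows 0.1
rz -0.003  shift 0.24 0.32 18.01  rows 3.7
at [ 0.4288 -0.1116  0.2101] yaw 1.213 t 33.75 w 0.0277 F [-0.6  0.  -1.8]
```

Request:
move_arm(deltas=[0,0,0,0.2,0.3,4.5,1,0,0,0,0.2,0.3,9,1,0,0,0,0.2,0.3,13,1,0,0,0,0.2,0.3,16,1,0,0,0,0.2,0.3,17.8,1,0,0,0,0.2,0.3,17.8,0.2,0,0,0,0.2,0.3,17.8,0.2,0,0,0,0.2,0.3,17.8,0.2])

```text
time: 34.6
tool_pos: [0.4349, -0.1102, 0.036]
ee_rot: [3.138, -0.0, 1.217]
wrist_force: [-0.5, 0.3, 0.3]
width: 0.0373
finger_force: 0.0
```

Request:
move_arm(deltas=[0,0,0,0,0,-4,0.2,0,0,0,0,0,-8,0.2,0,0,0,0,0,-12,0.2,0,0,0,0,0,-17,0.2,0,0,0,4.5,-1.5,-18,0.2,0,0,0,9,-3.2,-18,-0.2,0,0,0,13.5,-4.8,-18,-0.2,0,0,0,18,-6.4,-18,-0.2])

```text
time: 35.4
tool_pos: [0.4366, 0.0824, 0.217]
ee_rot: [3.136, -0.003, 1.215]
wrist_force: [0.1, -0.0, 0.6]
width: 0.0556
finger_force: 0.0
```

```bash
python3 - <<'E'
from m import *
go((.557,.349,.215,np.radians(73)),(.557,.349,.004,np.radians(73)))
s=snap('top','top5.png');P=cloud(s);M=masks(s)
for c in comps(M['red']&(P[...,2]<.15)&(P[...,2]>.05)&(P[...,1]<-.05),20): print('bail',c.sum(),np.median(P[c],0),cv2.minAreaRect((P[c][:,:2]*1000).astype(np.float32)))
for c in comps(M['copper']&(P[...,2]<.15)&(P[...,2]>-.005)&(P[...,0]<.75),10):print('cu',c.sum(),np.median(P[c],0),cv2.minAreaRect((P[c][:,:2]*1000).astype(np.float32)))
cv2.imwrite('pics/c5.png',cv2.resize(s['image'][120:280,90:370,::-1],None,fx=2.5,fy=2.5,interpolation=cv2.INTER_CUBIC))
E
```

```text
rz -0.059  shift 29.18 2.01 0.29  rows 5.9
rz -0.059  shift 29.13 1.89 21.39  rows 4.2
at [0.4366 0.0824 0.217 ] yaw 1.215 t 35.4 w 0.0556 F [ 0.1 -0.   0.6]
bail 75 [ 0.48371922 -0.21625644  0.09017778] ((483.5707702636719, -215.81459045410156), (57.27283477783203, 13.277932167053223), 18.80051040649414)
cu 129 [0.55633433 0.35006084 0.02770212] ((559.763671875, 353.91339111328125), (55.94358444213867, 28.158830642700195), 70.8917007446289)
cu 52 [ 0.42679362 -0.10317944  0.03306822] ((426.7865295410156, -103.905517578125), (42.78451919555664, 23.84450912475586), 70.6032485961914)
```

View pics/c5.png

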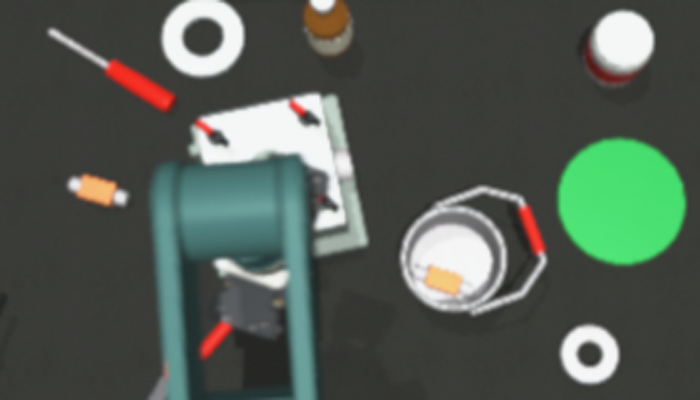

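The crop shows the first dog inside the pail at (445,280), the second still at (98,190), and the pail and bail where they were.

Request:
move_arm(deltas=[0,0,0,4.8,0.3,0,-0.28,0,0,0,9.6,0.6,0,-0.28,0,0,0,14.4,1,0,-0.28,0,0,-0.06,19.2,1.3,0,-0.28,0,0,-0.06,24,1.6,0,-0.28,0,0,-0.06,29.2,2,0,-0.28,0,0,-0.06,29.2,2,4,-0.28,0,0,-0.06,29.2,2,8,-0.28])

```text
time: 36.25
tool_pos: [0.5586, 0.3504, 0.1365]
ee_rot: [3.136, -0.006, 1.278]
wrist_force: [0.5, 0.1, -0.6]
width: 0.0601
finger_force: 0.0
```

Request:
move_arm(deltas=[0,0,0,0,0,4,-0.28,0,0,0,0,0,9,-0.28,0,0,0,0,0,9,-0.28,0,0,0,0,0,9,-0.28])

```text
time: 36.65
tool_pos: [0.5564, 0.3475, 0.0452]
ee_rot: [3.142, -0.0, 1.276]
wrist_force: [-0.0, 0.4, 1.3]
width: 0.0601
finger_force: 0.0
```

```bash
python3 - <<'E'
from m import *
go((.5575,.349,.004,np.radians(73)))
E
```

```text
rz 0.002  shift 0.17 0.06 4.12  rows 0.8
at [0.5564 0.3475 0.0452] yaw 1.276 t 36.65 w 0.0601 F [-0.   0.4  1.3]
```

Request:
move_arm(deltas=[0,0,0,0.1,0,2,-0.28,0,0,0,0.1,0,4.1,-0.28,0,0,0,0.1,0,4.1,1,0,0,0,0.1,0,4.1,1,0,0,0,0.1,0,4.1,1,0,0,0,0.1,0,4.1,1,0,0,0,0.1,0,4.1,1,0,0,0,0.1,0,4.1,1])

```text
time: 37.45
tool_pos: [0.5577, 0.349, 0.0054]
ee_rot: [3.139, -0.003, 1.276]
wrist_force: [0.6, 0.8, 6.0]
width: 0.0279
finger_force: 30.0
```

Request:
move_arm(deltas=[0,0,0,0,0,-4,1,0,0,0,0,0,-8,1,0,0,0,0,0,-12,1,0,0,0,0,0,-16,1,0,0,0,0,0,-19,1,0,0,0,0,0,-21,1,0,0,0,0,0,-21,1])

```text
time: 38.15
tool_pos: [0.5576, 0.3491, 0.2171]
ee_rot: [3.137, -0.005, 1.276]
wrist_force: [-0.6, -0.6, -1.1]
width: 0.028
finger_force: 30.0
```

Request:
move_arm(deltas=[0,0,0,-4.5,0.5,0,1,0,0,0,-9,1,0,1,0,0,0,-13.5,1.5,0,1,0,0,0,-18,2,0,1,0,0,0,-22.5,2.5,0,1,0,0,0,-27,3,0,1,0,0,0,-31.5,3.5,0,1,0,0,0,-36,4,0,1])

```text
time: 38.95
tool_pos: [0.4883, -0.0091, 0.2106]
ee_rot: [-3.138, 0.001, 1.276]
wrist_force: [0.0, -0.6, -1.7]
width: 0.0278
finger_force: 30.0
```

Request:
move_arm(deltas=[0,0,0,-4.5,0.4,0,1,0,0,0,-9,0.8,0,1,0,0,0,-11.5,1.1,0,1,0,0,0,-11.5,1.1,0,1,0,0,0,-11.5,1.1,0,1])

```text
time: 39.45
tool_pos: [0.4663, -0.1206, 0.2113]
ee_rot: [-3.138, -0.001, 1.275]
wrist_force: [0.3, 1.2, -1.9]
width: 0.0279
finger_force: 30.0
```

```bash
python3 - <<'E'
from m import *
go((.468,-.122,.215,1.276),(.468,-.122,.06,1.276))
E
```

```text
rz -0.001  shift -0.09 0.20 -0.38  rows 0.1
rz -0.001  shift -0.11 0.26 15.12  rows 3.1
at [ 0.4663 -0.1206  0.2113] yaw 1.275 t 39.45 w 0.0279 F [ 0.3  1.2 -1.9]
```

Request:
move_arm(deltas=[0,0,0,0,0.2,4.5,1,0,0,0,0,0.2,9,1,0,0,0,0,0.2,13,1,0,0,0,0,0.2,15.6,1,0,0,0,0,0.2,15.6,1,0,0,0,0,0.2,15.6,0.2,0,0,0,0,0.2,15.6,0.2,0,0,0,0,0.2,15.6,0.2])

```text
time: 40.25
tool_pos: [0.4709, -0.1218, 0.0598]
ee_rot: [3.137, 0.0, 1.276]
wrist_force: [-0.2, 0.3, -0.1]
width: 0.0377
finger_force: 0.0
```

Request:
move_arm(deltas=[0,0,0,0,0,-4,0.2,0,0,0,0,0,-8,0.2,0,0,0,0,0,-12,0.2,0,0,0,0,0,-15.6,0.2,0,0,0.14,-4,0,-15.6,0.36,0,0,0.28,-8,0,-15.6,0.36,0,0,0.42,-12,0,-15.6,0.36,0,0,0.56,-16,0,-15.6,0.36])

```text
time: 41.05
tool_pos: [0.4225, -0.2763, 0.2155]
ee_rot: [3.137, -0.001, 0.71]
wrist_force: [-0.4, -0.4, -1.0]
width: 0.0301
finger_force: 0.0
```

```bash
python3 - <<'E'
from m import *
o=robot.get_obs();print(o['tool_pos'],o['ee_rot'],o['width'])
for n in('top','side'):
    s=snap(n,n+'6.png');P=cloud(s);M=masks(s)
    for c in comps(M['red']&(P[...,2]<.15)&(P[...,2]>.05)&(P[...,1]<-.05),15): print(n,'bail',c.sum(),np.median(P[c],0),cv2.minAreaRect((P[c][:,:2]*1000).astype(np.float32)))
    for c in comps(M['copper']&(P[...,2]<.15)&(P[...,2]>-.005)&(P[...,0]<.75)&(P[...,0]>.2),10):print('cu',c.sum(),np.median(P[c],0))
go((.4837,-.2163,.17,.323),(.4837,-.2163,.071,.323))
a=cv2.imread('pics/top6.png')[130:330,120:400];b=cv2.imread('pics/side6.png')[100:384,120:400]
cv2.imwrite('pics/c6.png',np.vstack([a,b]))
E
```

```text
[ 0.42250686 -0.27626758  0.21552592] [ 3.13735907e+00 -9.80839233e-04  7.10427806e-01] 0.03012195633403556
top bail 74 [ 0.48218994 -0.21607202  0.09012308] ((482.4794921875, -216.83750915527344), (55.469932556152344, 13.291946411132812), 18.306541442871094)
cu 108 [ 0.47070889 -0.11903948  0.03311171]
cu 102 [ 0.42767909 -0.10456921  0.0335306 ]
side bail 17 [ 0.73662589 -0.30888377  0.05187651] ((740.2085571289062, -310.8425598144531), (8.330946922302246, 40.00673294067383), 79.11177825927734)
side bail 46 [ 0.48130967 -0.21362498  0.08726478] ((481.13800048828125, -213.25001525878906), (54.31247329711914, 7.101800441741943), 16.74420738220215)
cu 86 [ 0.46772822 -0.12316119  0.03193852]
cu 48 [ 0.42617042 -0.11475184  0.03202448]
cu 22 [0.74684166 0.04114604 0.09831451]
rz 0.385  shift 8.80 -0.71 4.46  rows 2.6
rz 0.385  shift 8.81 -0.75 14.36  rows 2.0
at [ 0.4214 -0.2788  0.2148] yaw 0.708 t 41.15 w 0.0302 F [ 0.2 -0.7  0.1]
```

View pics/c6.png

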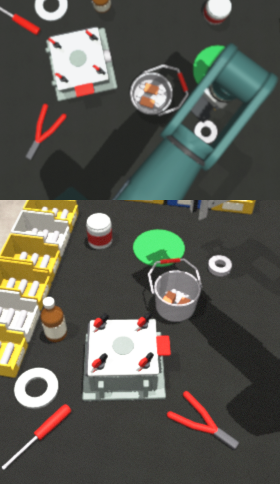

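Both dogs lie flat in the pail at top (150,95) and no other dog is on the bench. Next is the bail; I'll zoom in on the screws at the same time.

Request:
move_arm(deltas=[0,0,0.14,3,-0.2,0,0.36,0,0,0.28,6,-0.5,1.5,0.36,0,0,0.39,8.7,-0.7,4.5,0.36,0,0,0.39,8.7,-0.7,4.5,0.36,0,0,0.39,8.7,-0.7,4.5,0.36,0,0,0.39,8.7,-0.7,4.5,0.36])

```text
time: 41.75
tool_pos: [0.484, -0.2129, 0.1703]
ee_rot: [3.139, -0.002, 0.327]
wrist_force: [-0.6, -0.9, -0.1]
width: 0.0301
finger_force: 0.0
```

```bash
python3 - <<'E'
from m import *
go((.4825,-.2165,.071,.32))
a=cv2.imread('pics/top6.png')[145:230,155:245];b=cv2.imread('pics/side6.png')[205:290,200:290]
cv2.imwrite('pics/c7.png',cv2.resize(np.hstack([a,b]),None,fx=4.4,fy=4.4,interpolation=cv2.INTER_CUBIC))
E
```

```text
rz 0.007  shift -0.27 0.27 9.93  rows 2.0
at [ 0.484  -0.2129  0.1703] yaw 0.327 t 41.75 w 0.0301 F [-0.6 -0.9 -0.1]
```

View pics/c7.png

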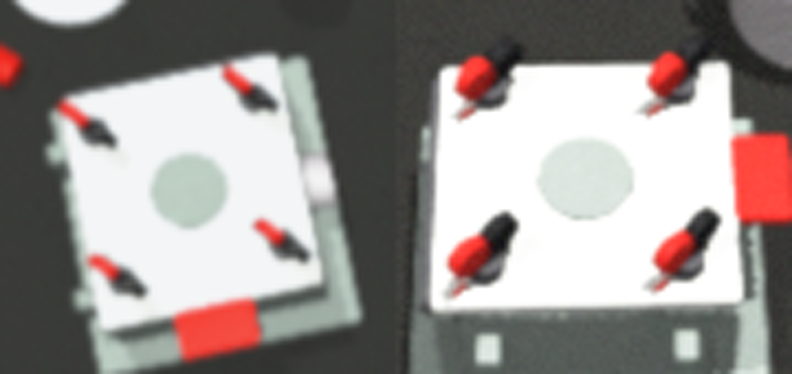

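In both crops every red wing end lies over its red line, so all four screws are home and the cover is shut.

Request:
move_arm(deltas=[0,0,0,-0.25,0.25,3,0.36,0,0,0,-0.25,0.25,6.5,0.36,0,0,0,-0.25,0.25,9.7,0.36,0,0,0,-0.25,0.25,9.7,0.36,0,0,0,-0.25,0.25,9.7,0.36,0,0,0,-0.25,0.25,9.7,1,0,0,0,-0.25,0.25,9.7,1,0,0,0,-0.25,0.25,9.7,1])

```text
time: 42.55
tool_pos: [0.4832, -0.2163, 0.0733]
ee_rot: [3.138, -0.003, 0.326]
wrist_force: [1.7, -1.5, 0.5]
width: 0.0126
finger_force: 30.0
```

Request:
move_arm(deltas=[0,0,0,0,0,0,1,0,0,0,0,0,0,1])

```text
time: 42.75
tool_pos: [0.4832, -0.2163, 0.0724]
ee_rot: [3.138, -0.002, 0.326]
wrist_force: [2.2, -2.5, 0.7]
width: 0.0118
finger_force: 30.0
```

```bash
python3 - <<'E'
from h import *
C=np.array([.4497,-.1173,.076]);C0=.08;ux=np.array([np.sin(.32),-np.cos(.32),0])
p=robot.get_obs()['tool_pos'];f0=C+.105*(np.cos(C0)*ux+np.sin(C0)*np.array([0,0,1]))
print(p-f0)
w=[]
for b in np.linspace(C0,1.57,9)[1:]:
    q=C+.105*(np.cos(b)*ux+np.sin(b)*np.array([0,0,1]));w.append((*(q-f0+p),.32))
go(*w)
E
```

```text
[ 0.00057979  0.00035943 -0.01199005]
rz 0.006  shift 0.01 -0.33 -1.92  rows 0.4
rz 0.006  shift 0.01 -1.01 -3.75  rows 0.4
rz 0.006  shift 0.02 -2.02 -5.43  rows 0.4
rz 0.006  shift 0.04 -3.32 -6.88  rows 0.4
rz 0.006  shift 0.05 -4.87 -8.07  rows 0.4
rz 0.006  shift 0.06 -6.61 -8.96  rows 0.4
rz 0.006  shift 0.07 -8.48 -9.50  rows 0.4
rz 0.006  shift 0.08 -10.43 -9.69  rows 0.4
at [ 0.4832 -0.2163  0.0724] yaw 0.326 t 42.75 w 0.0118 F [ 2.2 -2.5  0.7]
```

Request:
move_arm(deltas=[0,0,0,0,0,0,0.36,0,0,0,0,0,0,0.36,0,0,0,0,0,0.9,0.36,0,0,0,0,0,0.9,0.36,0,0,0,0,0,0.9,0.36,0,0,0,0,0,0.9,1,0,0,0,0,0,0.9,1,0,0,0,0,0,0.9,1])

```text
time: 43.55
tool_pos: [0.4824, -0.2162, 0.0626]
ee_rot: [3.14, -0.001, 0.326]
wrist_force: [-0.8, -1.7, -0.2]
width: 0.0116
finger_force: 30.0
```

Request:
move_arm(deltas=[0,0,0,0,0,0,1,0,0,0,0,0,0,1,0,0,0,0,0,0,1])

```text
time: 43.85
tool_pos: [0.4824, -0.2161, 0.0626]
ee_rot: [3.14, -0.001, 0.326]
wrist_force: [1.4, -2.9, 0.4]
width: 0.0122
finger_force: 30.0
```

Request:
move_arm(deltas=[0,0,0,0,-0.15,-1,1,0,0,0,0,-0.33,-1.9,1,0,0,0,0,-0.65,-2.85,1,0,0,0,0,-1,-3.75,1,0,0,0,0,-1.5,-4.6,1,0,0,0,0,-2,-5.4,1,0,0,0,0,-2.65,-6.15,1,0,0,0,0,-3.3,-6.9,1])

```text
time: 44.65
tool_pos: [0.4712, -0.1835, 0.1319]
ee_rot: [-3.141, -0.0, 0.326]
wrist_force: [1.0, -1.5, -2.8]
width: 0.0121
finger_force: 30.0
```

```bash
python3 - <<'E'
from h import *
o=robot.get_obs();print(o['wrist_force'],o['width'])
s=snap('side','side8.png')
cv2.imwrite('pics/c8.png',cv2.resize(s['image'][110:260,220:370,::-1],None,fx=3,fy=3))
E
```

```text
[ 1.04753038 -1.51571154 -2.81103958] 0.012063234986196091
```

View pics/c8.png

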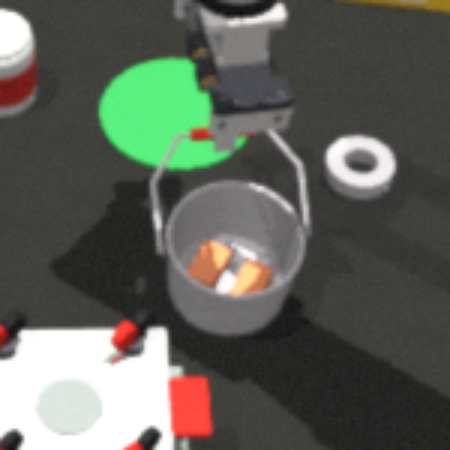

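The bail is following the grip (red sleeve at (210,133)) and the pail stays put.

Request:
move_arm(deltas=[0,0,0,0,-0.75,-0.6,1,0,0,0,0,-1.55,-1.2,1,0,0,0,0,-2.4,-1.65,1,0,0,0,0,-3.3,-2.1,1,0,0,0,0,-4.2,-2.35,1,0,0,0,0,-5.2,-2.6,1,0,0,0,0,-6.1,-2.7,1,0,0,0,0,-6.9,-2.75,1])

```text
time: 45.5
tool_pos: [0.4485, -0.1174, 0.1581]
ee_rot: [-3.14, 0.001, 0.326]
wrist_force: [0.9, -1.2, -1.4]
width: 0.0121
finger_force: 30.0
```

Request:
move_arm(deltas=[0,0,0,0,-0.3,-0.05,1,0,0,0,0,-0.3,-0.05,1,0,0,0,0,-0.3,-0.05,1])

```text
time: 45.8
tool_pos: [0.448, -0.1155, 0.1587]
ee_rot: [-3.14, 0.001, 0.326]
wrist_force: [-0.2, -1.1, -1.8]
width: 0.0119
finger_force: 30.0
```

```bash
python3 - <<'E'
from m import *
np.set_printoptions(precision=4,suppress=True)
go((.531,-.347,.2,.32))
for n in ('top','side'):
    s=snap(n,n+'9.png');P=cloud(s);M=masks(s)
    for c in comps(M['red']&(P[...,2]<.3)&(P[...,2]>.06)&(P[...,1]<-.05),5): print(n,'bail',c.sum(),np.median(P[c],0))
    g=M['green']&(abs(P[...,2]-.005)<.01);v,u=np.nonzero(g);print(cv2.minEnclosingCircle((P[g][:,:2]*1000).astype(np.float32)))
cv2.imwrite('pics/c9.png',cv2.resize(s['image'][110:260,220:370,::-1],None,fx=3,fy=3))
E
```

```text
rz 0.006  shift 0.45 24.59 -4.17  rows 5.0
at [ 0.448  -0.1155  0.1587] yaw 0.326 t 45.8 w 0.0119 F [-0.2 -1.1 -1.8]
((531.25, -347.33544921875), 85.22169494628906)
side bail 23 [ 0.4664 -0.1063  0.1776]
((534.7139282226562, -347.3656921386719), 86.69236755371094)
```

View pics/c9.png

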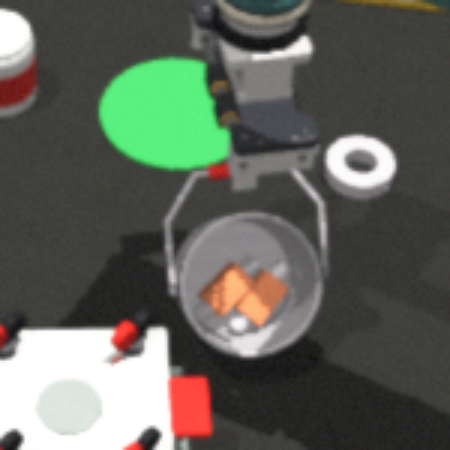

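```bash
python3 - <<'E'
from m import *
np.set_printoptions(precision=4,suppress=True)
s=snap('side');P=cloud(s)
reg=(P[...,0]>.34)&(P[...,0]<.56)&(P[...,1]<.02)&(P[...,1]>-.2)&(P[...,2]<.13)
for lo,hi in((.075,.082),(.082,.088),(.088,.095),(.095,.105)):
    m=reg&(P[...,2]>lo)&(P[...,2]<hi);q=P[m];print(lo,len(q),q.min(0) if len(q) else'',q.max(0) if len(q) else '')
H=hsv(s);
m=reg&(P[...,2]>.07)
q=P[m];
# rim: highest points per azimuth around centroid
c=np.array([.45,-.1]);a=np.degrees(np.arctan2(q[:,1]-c[1],q[:,0]-c[0]))
for k in range(-180,180,30):
    t=q[(a>=k)&(a<k+30)&(np.hypot(*(q[:,:2]-c).T)<.085)]
    if len(t): print(k,t[t[:,2].argmax()],len(t))
print(robot.get_obs()['wrist_force'],robot.get_obs()['wrist_torque'])
E
```

```text
0.075 77 [ 0.365  -0.1405  0.075 ] [ 0.4964 -0.004   0.082 ]
0.082 37 [ 0.3637 -0.1358  0.0821] [ 0.4952 -0.0127  0.0878]
0.088 56 [ 0.3599 -0.13    0.0881] [ 0.4973 -0.0139  0.0949]
0.095 88 [ 0.3606 -0.1264  0.0952] [0.5065 0.0199 0.105 ]
-180 [ 0.3695 -0.1036  0.1298] 60
-150 [ 0.4344 -0.1099  0.1179] 28
-120 [ 0.4453 -0.1089  0.1169] 29
-90 [ 0.454  -0.1357  0.0799] 21
-60 [ 0.465  -0.1193  0.1011] 15
-30 [ 0.4614 -0.1009  0.123 ] 9
0 [ 0.4663 -0.0948  0.1247] 17
30 [ 0.4769 -0.0679  0.1289] 80
60 [ 0.4876 -0.0339  0.1085] 16
90 [ 0.4452 -0.0889  0.0708] 1
120 [ 0.4393 -0.0866  0.0705] 1
150 [ 0.4013 -0.0944  0.1299] 105
[ 0.2475 -1.6205 -2.5984] [-0.4377  0.0129  0.0027]
```

```bash
python3 - <<'E'
from m import *
np.set_printoptions(precision=4,suppress=True)
s=snap('side');P=cloud(s);H=hsv(s)
gray=(H[...,1]<40)&(H[...,2]>95)&(P[...,0]>.33)&(P[...,0]<.53)&(P[...,1]<.01)&(P[...,1]>-.2)&(P[...,2]<.11)&(P[...,2]>.003)
c=max(comps(gray),key=lambda a:a.sum());print(c.sum())
for v in range(195,245,4):
    u=np.nonzero(c[v])[0]
    if len(u): print(v,u.min(),u.max(),P[v,u.min()],P[v,u.max()])
# column through pail middle
for v in range(178,236,3): print(v,P[v,303],s['image'][v,303])
t=snap('top','top10.png')
cv2.imwrite('pics/c10.png',np.hstack([cv2.resize(t['image'][170:270,210:310,::-1],None,fx=4,fy=4),cv2.resize(s['image'][160:260,250:350,::-1],None,fx=4,fy=4)]))
E
```

```text
1277
195 279 328 [ 0.4961 -0.0848  0.0786] [ 0.3625 -0.086   0.1053]
199 277 328 [ 0.4974 -0.0454  0.1093] [ 0.3608 -0.0799  0.0957]
203 276 327 [ 0.4986 -0.0365  0.1028] [ 0.3625 -0.0657  0.0954]
207 277 326 [ 0.4945 -0.0282  0.0967] [ 0.3637 -0.0582  0.087 ]
211 281 325 [ 0.4821 -0.0169  0.0964] [ 0.3651 -0.0475  0.0825]
215 282 323 [ 0.4782 -0.0122  0.0855] [ 0.3689 -0.0397  0.0738]
219 285 320 [ 0.4689 -0.0069  0.0767] [ 0.3757 -0.0272  0.0707]
223 289 316 [ 0.457  -0.0035  0.0656] [ 0.3848 -0.0188  0.0616]
227 298 307 [0.4316 0.0005 0.0586] [ 0.4075 -0.0054  0.056 ]
178 [ 0.4368 -0.2269  0.0019] [67 66 62]
181 [ 0.4347 -0.0918  0.1429] [137 134 134]
184 [ 0.4339 -0.1398  0.0748] [124 121 122]
187 [ 0.4328 -0.1329  0.0697] [137 134 137]
190 [ 0.4316 -0.1273  0.0631] [136 135 135]
193 [ 0.4305 -0.12    0.0586] [139 136 140]
196 [ 0.4293 -0.1001  0.0694] [125 123 125]
199 [ 0.4282 -0.0928  0.0651] [166 163 165]
202 [ 0.4271 -0.0996  0.043 ] [148 107  93]
205 [ 0.426  -0.0806  0.0535] [192 115  78]
208 [ 0.4249 -0.0731  0.0494] [250 169 112]
211 [ 0.4238 -0.0655  0.0455] [254 186 124]
214 [ 0.4226 -0.0597  0.0393] [253 181 121]
217 [ 0.4213 -0.0716  0.0092] [150 135 132]
220 [ 0.4202 -0.058   0.0132] [136 132 132]
223 [ 0.4193 -0.0348  0.0309] [231 229 230]
226 [ 0.4186 -0.0059  0.0573] [240 237 238]
229 [ 0.4168 -0.0381 -0.0028] [68 67 67]
232 [ 0.4158 -0.0259 -0.0001] [30 28 29]
235 [ 0.4148 -0.015   0.001 ] [31 28 30]
```

View pics/c10.png

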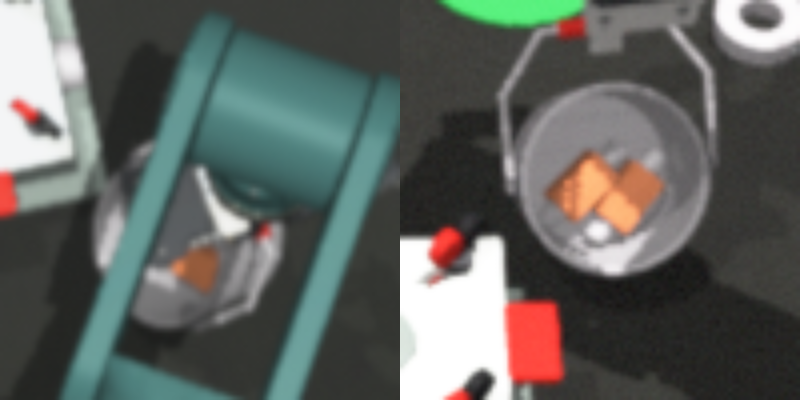

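The pail is tilted and dragged: the bail kept its angle in the grip, at about 0.9 rad. I'll set the pail back flat, a little away from the gearbox.

Request:
move_arm(deltas=[0,0,0,0,0.6,0.2,1,0,0,0,0,1.2,0.5,1,0,0,0,0,1.8,0.9,1,0,0,0,0,2.4,1.3,1,0,0,0,0,3,1.7,1,0,0,0,0,3.6,2.0,1,0,0,0,0,3.6,2.0,1,0,0,0,0,3.6,2.0,1])

```text
time: 46.85
tool_pos: [0.4607, -0.1512, 0.1403]
ee_rot: [3.139, -0.002, 0.325]
wrist_force: [0.0, -3.5, 4.7]
width: 0.0122
finger_force: 30.0
```

```bash
cat > pail.py <<'E'
from m import *
np.set_printoptions(precision=4,suppress=True)
def look(name):
    s=snap('side');P=cloud(s);H=hsv(s);o=robot.get_obs()
    c=max(comps((H[...,1]<40)&(H[...,2]>95)&(P[...,0]>.3)&(P[...,0]<.62)&(P[...,1]<.03)&(P[...,1]>-.45)&(P[...,2]<.12)&(P[...,2]>.003)),key=lambda a:a.sum())
    rows=np.nonzero(c.any(1))[0]
    for v in np.linspace(rows.min(),rows.max(),9).astype(int):
        u=np.nonzero(c[v])[0];print(v,u.min(),u.max(),P[v,u.min()],P[v,u.max()])
    v,u=np.nonzero(c);um,vm=int(u.mean()),int(v.mean())
    cv2.imwrite('pics/'+name,cv2.resize(s['image'][vm-65:vm+60,um-65:um+60,::-1],None,fx=4,fy=4))
    print(o['tool_pos'],o['ee_rot'],o['wrist_force'],o['wrist_torque'],o['width'])
E
python3 -c "from pail import *;look('c11.png')"
```

```text
177 296 305 [ 0.4555 -0.1232  0.1198] [ 0.4308 -0.1281  0.119 ]
182 285 324 [ 0.4833 -0.1008  0.1187] [ 0.3772 -0.1218  0.1156]
188 273 325 [ 0.5131 -0.0771  0.1149] [ 0.3722 -0.111   0.1035]
193 274 326 [ 0.5083 -0.0642  0.1099] [ 0.3678 -0.0986  0.0975]
199 275 324 [ 0.5036 -0.0535  0.0979] [ 0.3714 -0.0807  0.0924]
204 279 323 [ 0.4905 -0.0386  0.0975] [ 0.3726 -0.0656  0.0889]
210 281 322 [ 0.4835 -0.0334  0.0788] [ 0.3688 -0.1102  0.004 ]
215 284 316 [ 0.4745 -0.0384  0.0512] [ 0.3877 -0.0353  0.0754]
221 295 301 [ 0.4423 -0.043   0.0238] [ 0.4256 -0.0322  0.0427]
[ 0.4607 -0.1511  0.1403] [ 3.1393 -0.0017  0.325 ] [ 1.325  -2.8469  5.9379] [-0.4119  0.0387 -0.0418] 0.01226269075489869
```

View pics/c11.png

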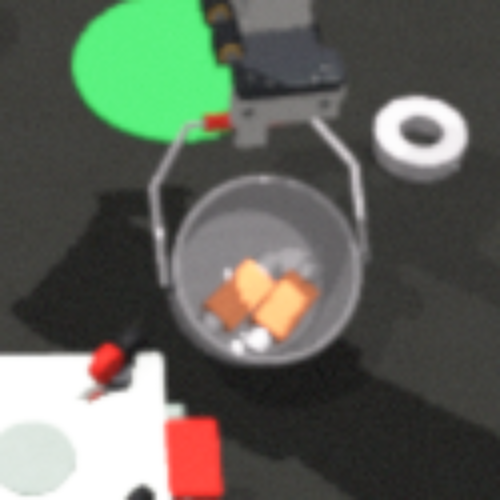

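Request:
move_arm(deltas=[0.04,0,0,0,0.5,0.4,1,0.08,0,0,0,1.0,0.85,1,0.12,0,0,0,1.6,1.3,1,0.16,0,0,0,2.1,1.8,1,0.2,0,0,0,2.6,2.3,1,0.25,0,0,0,3.15,2.9,1,0.25,0,0,0,3.15,2.9,1])

```text
time: 47.6
tool_pos: [0.4705, -0.1824, 0.1091]
ee_rot: [-2.892, 0.0, 0.323]
wrist_force: [1.2, -4.6, 3.7]
width: 0.0121
finger_force: 30.0
```

```bash
python3 -c "from pail import *;look('c12.png')"
```

```text
163 314 314 [ 0.4108 -0.1852  0.1192] [ 0.4108 -0.1852  0.1192]
170 272 320 [ 0.5252 -0.14    0.1172] [ 0.3913 -0.1731  0.1064]
177 270 321 [ 0.5279 -0.1214  0.1078] [ 0.3863 -0.1497  0.1034]
184 272 322 [ 0.5192 -0.1029  0.1006] [ 0.381  -0.1332  0.0931]
191 273 323 [ 0.5133 -0.0828  0.0951] [ 0.3761 -0.1102  0.0905]
198 277 321 [ 0.4994 -0.0657  0.0881] [ 0.3796 -0.0852  0.0894]
205 278 318 [ 0.4957 -0.0692  0.0527] [ 0.3855 -0.0643  0.0833]
212 281 312 [ 0.4853 -0.0632  0.0299] [ 0.3986 -0.0619  0.0512]
220 291 301 [ 0.4543 -0.0579  0.0053] [ 0.4259 -0.0603  0.0088]
[ 0.4705 -0.1818  0.1096] [-2.8923  0.      0.3234] [ 1.5267 -4.6035  2.6907] [-0.5763 -0.0478  0.0164] 0.011978094043535259
```

View pics/c12.png

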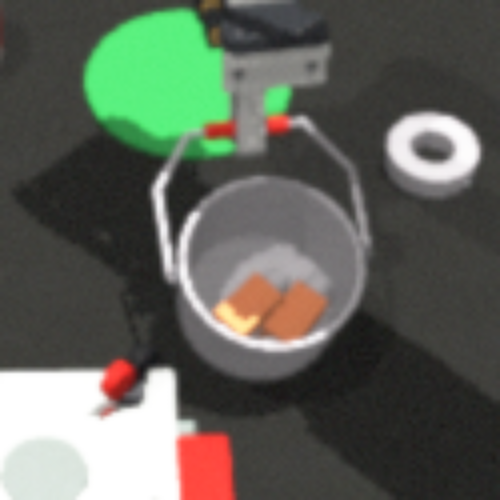

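Request:
move_arm(deltas=[0.04,0,0,0,0.5,0.4,1,0.08,0,0,0,1.0,0.85,1,0.12,0,0,0,1.6,1.3,1,0.16,0,0,0,2.1,1.8,1,0.2,0,0,0,2.6,2.3,1,0.25,0,0,0,3.1,2.9,1,0.25,0,0,0,3.1,2.9,1])

```text
time: 48.35
tool_pos: [0.4773, -0.2033, 0.0723]
ee_rot: [-2.64, 0.001, 0.323]
wrist_force: [1.2, -5.5, 1.6]
width: 0.0122
finger_force: 30.0
```

```bash
python3 -c "from pail import *;look('c13.png')"
```

```text
159 302 304 [ 0.4467 -0.2223  0.0908] [ 0.4409 -0.2246  0.0895]
166 273 313 [ 0.5276 -0.1819  0.0886] [ 0.412  -0.203   0.0873]
174 268 318 [ 0.5377 -0.1517  0.0849] [ 0.3948 -0.1799  0.081 ]
182 270 320 [ 0.5278 -0.1253  0.0817] [ 0.3865 -0.1517  0.0793]
190 271 320 [ 0.5211 -0.1008  0.0764] [ 0.3845 -0.115   0.0874]
197 276 318 [ 0.5039 -0.0818  0.0717] [ 0.3878 -0.0937  0.0816]
205 277 315 [ 0.4995 -0.0801  0.0379] [ 0.3924 -0.0883  0.051 ]
213 281 312 [ 0.4854 -0.0677  0.0191] [ 0.3968 -0.0937  0.0047]
221 295 299 [ 0.4426 -0.0571  0.0042] [ 0.4312 -0.0596  0.0035]
[ 0.4774 -0.2029  0.0729] [-2.6411  0.0006  0.3237] [ 1.0174 -4.2181  1.6686] [-0.7125 -0.1244  0.0452] 0.011798581975143801
```

Request:
move_arm(deltas=[0,0,0,0,0,0,0.6,0,0,0,0,0,0,0.5,0,0,0,0,0,0,0.36,0,0,0,0,0,0,0.36,0,0,0,0,0,-4,0.36,0,0,0,0,0,-8,0.36,0,0,0,0,0,-12,0.36,0,0,0,0,0,-12,0.36])

```text
time: 49.2
tool_pos: [0.4976, -0.2582, 0.185]
ee_rot: [-2.65, -0.006, 0.325]
wrist_force: [1.1, -0.3, 0.3]
width: 0.0295
finger_force: 0.0
```

```bash
python3 - <<'E'
from pail import *
look('c14.png')
for n in('top','side'):
    s=snap(n,n+'14.png');P=cloud(s);M=masks(s)
    for c in comps(M['red']&(P[...,2]<.3)&(P[...,2]>.06)&(P[...,1]<-.05),5): print(n,'bail',c.sum(),np.median(P[c],0),cv2.minAreaRect((P[c][:,:2]*1000).astype(np.float32)))
    H=hsv(s);b=(H[...,1]<45)&(H[...,2]>110)&(P[...,2]>.003)&(P[...,2]<.011)&(P[...,0]>.38)&(P[...,0]<.53)&(P[...,1]<-.05)&(P[...,1]>-.19)
    print(n,b.sum(),P[b].mean(0) if b.any() else '')
    r=(abs(P[...,2]-.084)<.004)&(P[...,0]>.35)&(P[...,0]<.56)&(P[...,1]<-.0)&(P[...,1]>-.2)&~M['red'];q=P[r][:,:2]
    if len(q)>8:
        d=np.linalg.lstsq(np.c_[2*q,np.ones(len(q))],(q**2).sum(1),rcond=None)[0]
        for _ in range(5):
            e=abs(np.hypot(*(q-d[:2]).T)-.0635);k=e<max(.004,np.median(e));d=np.linalg.lstsq(np.c_[2*q[k],np.ones(k.sum())],(q[k]**2).sum(1),rcond=None)[0]
        print('rim',k.sum(),d[:2],np.sqrt(d[2]+d[:2]@d[:2]))
E
```

```text
159 301 305 [ 0.4497 -0.2217  0.0909] [ 0.438  -0.2267  0.0878]
166 273 313 [ 0.5272 -0.1785  0.0923] [ 0.4121 -0.2016  0.0889]
174 268 318 [ 0.5377 -0.1518  0.0848] [ 0.3948 -0.1802  0.0807]
182 270 320 [ 0.5276 -0.1244  0.0828] [ 0.3863 -0.1557  0.0747]
190 271 319 [ 0.5213 -0.1031  0.0736] [ 0.3873 -0.1149  0.0871]
197 276 318 [ 0.5039 -0.0818  0.0716] [ 0.3871 -0.1066  0.0658]
205 277 315 [ 0.4996 -0.0809  0.0368] [ 0.3921 -0.0962  0.041 ]
213 279 312 [ 0.4917 -0.0743  0.0089] [ 0.3969 -0.0918  0.0072]
221 293 299 [ 0.4483 -0.0569  0.0031] [ 0.4312 -0.0591  0.0042]
[ 0.4967 -0.2569  0.1823] [-2.6458 -0.0032  0.3258] [0.3597 0.746  0.8821] [-0.2061  0.0511 -0.0091] 0.03024394172069382
top bail 76 [ 0.4823 -0.2135  0.0925] ((482.50408935546875, -213.5643310546875), (59.76609802246094, 13.352020263671875), 19.604583740234375)
top 397 [ 0.4578 -0.1244  0.0063]
rim 159 [ 0.4496 -0.1144] 0.06253451753506097
side bail 47 [ 0.4836 -0.2101  0.0897] ((480.3622741699219, -210.0255889892578), (54.87725830078125, 7.7079620361328125), 18.45098876953125)
side 188 [ 0.4589 -0.141   0.0061]
rim 216 [ 0.4499 -0.1148] 0.06278879931350678
```

View pics/c14.png

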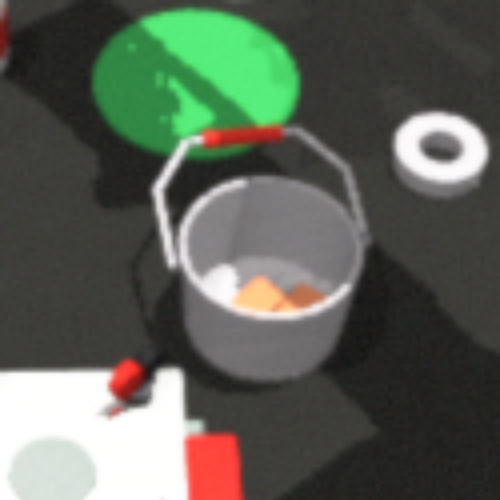

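The pail stands flat again at its old place with both dogs in it, and the bail is folded (sleeve at (240,135)). This time I'll turn the tool together with the bail.

```bash
cat > bail.py <<'E'
from h import *
C=np.array([.4498,-.1146,.076]);YAW=.325;ux=np.array([np.sin(YAW),-np.cos(YAW),0]);Z=np.array([0,0,1.])
R0=R.from_euler('xyz',[np.pi,0,YAW])
def sleeve(b,r=.105): return C+r*(np.cos(b)*ux+np.sin(b)*Z)
def pose(p,t):
    q=R0*R.from_euler('x',t);return q,np.array(p)+q.as_matrix()[:,2]*.018
def plan(*w,ref=None):
    "w: (sleeve point, tilt); deltas from the present pose or ref (q,p)"
    o=robot.get_obs();q,p=ref or (R.from_euler('xyz',o['ee_rot']),o['tool_pos'])
    for s,t in w:
        q1,p1=pose(s,t);rv=(q.inv()*q1).as_rotvec();d=q.inv().apply(p1-p)*100
        print('%.3f %.3f %.3f  %.2f %.2f %.2f'%(*rv,*d), 'z %.3f'%p1[2])
    print('at',o['tool_pos'].round(4),o['ee_rot'].round(3),o['time'])
E
python3 - <<'E'
from bail import *
plan((sleeve(.105),.5))
q,p=pose(sleeve(.105),.5)
plan(*[(sleeve(.105+a),.5-a) for a in np.linspace(0,1,9)[1:]],ref=(q,p))
E
```

```text
-0.002 0.001 0.001  0.19 0.63 11.94 z 0.071
at [ 0.4953 -0.2551  0.179 ] [-2.64e+00  1.00e-03  3.26e-01] 49.35
-0.125 0.000 -0.000  0.00 -0.59 -1.04 z 0.083
-0.250 0.000 0.000  0.00 -1.30 -2.01 z 0.095
-0.375 0.000 0.000  0.00 -2.13 -2.87 z 0.107
-0.500 0.000 0.000  0.00 -3.06 -3.63 z 0.118
-0.625 0.000 0.000  -0.00 -4.07 -4.26 z 0.128
-0.750 0.000 0.000  0.00 -5.16 -4.77 z 0.138
-0.875 -0.000 0.000  0.00 -6.30 -5.13 z 0.146
-1.000 0.000 0.000  0.00 -7.48 -5.35 z 0.154
at [ 0.4953 -0.2551  0.179 ] [-2.64e+00  1.00e-03  3.26e-01] 49.35
```

Request:
move_arm(deltas=[0,0,0,0.2,0.6,4,0.5,0,0,0,0.2,0.6,8,0.5,0,0,0,0.2,0.6,11,0.5,0,0,0,0.2,0.6,11.9,0.5,0,0,0,0.2,0.6,11.9,0.5,0,0,0,0.2,0.6,11.9,0.5])

```text
time: 49.95
tool_pos: [0.4815, -0.2066, 0.0732]
ee_rot: [-2.642, -0.001, 0.326]
wrist_force: [0.7, -1.0, -0.6]
width: 0.0236
finger_force: 0.0
```

```bash
python3 - <<'E'
from bail import *
plan((sleeve(.105),.5)); print(robot.get_obs()['wrist_force'])
E
```

```text
0.001 -0.000 0.001  -0.06 -0.04 0.25 z 0.071
at [ 0.4815 -0.2066  0.0732] [-2.642e+00 -1.000e-03  3.260e-01] 49.95
[ 0.68830538 -0.95326703 -0.60469124]
```

Close, then do the first half of the arc.

Request:
move_arm(deltas=[0,0,0,0,0,0.1,1,0,0,0,0,0,0.1,1,0,0,0,0,0,0.1,1,0,0,0,0,0,0.1,1,0,0,0,0,0,0.1,1])

```text
time: 50.45
tool_pos: [0.4816, -0.2065, 0.072]
ee_rot: [-2.644, -0.001, 0.325]
wrist_force: [2.4, -1.1, 1.1]
width: 0.0118
finger_force: 30.0
```

Request:
move_arm(deltas=[-0.06,0,0,0,-0.28,-0.53,1,-0.125,0,0,0,-0.59,-1.04,1,-0.19,0,0,0,-0.94,-1.54,1,-0.25,0,0,0,-1.3,-2.0,1,-0.31,0,0,0,-1.7,-2.45,1,-0.375,0,0,0,-2.13,-2.87,1,-0.44,0,0,0,-2.6,-3.27,1,-0.5,0,0,0,-3.06,-3.63,1])

```text
time: 51.25
tool_pos: [0.4777, -0.197, 0.1187]
ee_rot: [3.139, -0.0, 0.325]
wrist_force: [-0.4, 0.5, 0.2]
width: 0.0123
finger_force: 30.0
```

```bash
cat > rim.py <<'E'
from pail import *
def rim():
    s=snap('side');P=cloud(s);M=masks(s)
    r=(abs(P[...,2]-.084)<.004)&(P[...,0]>.35)&(P[...,0]<.6)&(P[...,1]<-.0)&(P[...,1]>-.45)&~M['red']&~M['green'];q=P[r][:,:2]
    d=np.r_[np.median(q,0),0]
    for _ in range(8):
        e=abs(np.hypot(*(q-d[:2]).T)-.0635);k=e<max(.004,np.median(e));d=np.linalg.lstsq(np.c_[2*q[k],np.ones(k.sum())],(q[k]**2).sum(1),rcond=None)[0]
    print('rim',k.sum(),len(q),d[:2],np.sqrt(d[2]+d[:2]@d[:2]))
    for c in comps(M['red']&(P[...,2]<.3)&(P[...,2]>.06)&(P[...,1]<-.05),5): print('bail',c.sum(),np.median(P[c],0))
    o=robot.get_obs();print(o['tool_pos'],o['ee_rot'],o['wrist_force'],o['wrist_torque'],o['width'])
E
python3 - <<'E'
from rim import *
rim()
E
```

```text
rim 200 233 [ 0.45   -0.1149] 0.06275995940069536
bail 9 [ 0.4956 -0.187   0.1363]
[ 0.478  -0.1957  0.1201] [ 3.1363 -0.0021  0.3273] [1.695  0.079  0.2693] [-0.1719  0.1259 -0.0534] 0.011864282133160218
```

```bash
python3 - <<'E'
from bail import *
plan(*[(sleeve(.605+a),-a) for a in np.linspace(0,.6,9)[1:]],ref=pose(sleeve(.605),0))
E
```

```text
-0.075 -0.000 0.000  -0.00 -0.34 -0.64 z 0.124
-0.150 0.000 0.000  -0.00 -0.72 -1.24 z 0.130
-0.225 0.000 0.000  -0.00 -1.15 -1.82 z 0.136
-0.300 0.000 0.000  -0.00 -1.62 -2.37 z 0.141
-0.375 -0.000 -0.000  0.00 -2.13 -2.87 z 0.146
-0.450 -0.000 0.000  0.00 -2.67 -3.34 z 0.151
-0.525 0.000 0.000  0.00 -3.25 -3.77 z 0.155
-0.600 -0.000 0.000  -0.00 -3.86 -4.15 z 0.159
at [ 0.478  -0.1957  0.1201] [ 3.136e+00 -2.000e-03  3.270e-01] 51.3
```

Request:
move_arm(deltas=[-0.075,0,0,0,-0.34,-0.64,1,-0.15,0,0,0,-0.72,-1.24,1,-0.225,0,0,0,-1.15,-1.82,1,-0.3,0,0,0,-1.62,-2.37,1,-0.375,0,0,0,-2.13,-2.87,1,-0.45,0,0,0,-2.67,-3.34,1,-0.525,0,0,0,-3.25,-3.77,1,-0.6,0,0,0,-3.86,-4.15,1])

```text
time: 52.1
tool_pos: [0.4657, -0.1598, 0.1599]
ee_rot: [2.54, -0.002, 0.326]
wrist_force: [1.7, 1.6, -2.8]
width: 0.0119
finger_force: 30.0
```

```bash
python3 - <<'E'
from rim import *
rim()
from bail import *
plan((sleeve(1.205),-.6)); plan((sleeve(1.205),.15))
print('from -.6 ideal');plan((sleeve(1.205),.15),ref=pose(sleeve(1.205),-.6))
plan(*[(sleeve(1.205+a),.15-a) for a in np.linspace(0,.36,5)[1:]],ref=pose(sleeve(1.205),.15))
print(robot.get_obs()['joint_positions'])
E
```

```text
rim 153 168 [ 0.4502 -0.115 ] 0.0626290701207832
bail 5 [ 0.4808 -0.1395  0.178 ]
[ 0.4657 -0.159   0.1602] [ 2.5362 -0.001   0.3285] [-0.6479 -0.584   2.5264] [-0.1774  0.0646 -0.0597] 0.012076711857438327
0.005 -0.003 0.002  -0.09 -0.01 0.11 z 0.159
at [ 0.4657 -0.159   0.1602] [ 2.536 -0.001  0.328] 52.15
0.755 -0.002 0.003  -0.08 -1.23 -0.38 z 0.156
at [ 0.4657 -0.159   0.1602] [ 2.536 -0.001  0.328] 52.15
from -.6 ideal
0.750 0.000 -0.000  0.00 -1.23 -0.48 z 0.156
at [ 0.4657 -0.159   0.1602] [ 2.536 -0.001  0.328] 52.15
-0.090 0.000 0.000  0.00 -0.77 -0.17 z 0.159
-0.180 -0.000 -0.000  0.00 -1.55 -0.27 z 0.161
-0.270 -0.000 -0.000  0.00 -2.34 -0.29 z 0.163
-0.360 0.000 -0.000  0.00 -3.12 -0.25 z 0.163
at [ 0.4657 -0.159   0.1602] [ 2.536 -0.001  0.328] 52.15
[-0.0672 -0.2041  1.862  -0.5805  1.2758  1.2894]
```

Request:
move_arm(deltas=[0,0,0,0,0,0,0.36,0,0,0,0,0,0,0.36,0.14,0,0,0,-0.25,-0.02,0.36,0.28,0,0,0,-0.5,-0.07,0.36,0.42,0,0,0,-0.73,-0.15,0.36,0.56,0,0,0,-0.95,-0.28,0.36,0.7,0,0,0,-1.16,-0.42,0.36,0.75,0,0,0,-1.23,-0.48,0.36])

```text
time: 52.95
tool_pos: [0.4617, -0.1514, 0.1564]
ee_rot: [-2.987, -0.001, 0.321]
wrist_force: [-0.1, 0.2, -0.2]
width: 0.03
finger_force: 0.0
```

Request:
move_arm(deltas=[0,0,0,0,0,0,0.36,0,0,0,0,0,0,1,0,0,0,0,0,0,1,0,0,0,0,0,0,1,0,0,0,0,0,0,1,0,0,0,0,0,0,1])

```text
time: 53.55
tool_pos: [0.4613, -0.1476, 0.1569]
ee_rot: [-2.992, -0.0, 0.327]
wrist_force: [-0.9, -0.0, -0.1]
width: 0.0121
finger_force: 30.0
```

```bash
python3 - <<'E'
from rim import *
rim()
from bail import *
plan((sleeve(1.205),.15))
E
```

```text
rim 206 225 [ 0.4498 -0.1152] 0.06271161682297721
bail 25 [ 0.4387 -0.1552  0.1757]
bail 17 [ 0.4757 -0.1418  0.176 ]
[ 0.4613 -0.1476  0.1568] [-2.9917 -0.0001  0.3267] [-0.0965 -0.1405 -0.1858] [-0.0756  0.281  -0.035 ] 0.012094218547836506
0.000 0.000 0.002  -0.03 0.00 0.06 z 0.156
at [ 0.4613 -0.1476  0.1568] [-2.992 -0.     0.327] 53.6
```

Request:
move_arm(deltas=[-0.045,0,0,0,-0.38,-0.1,1,-0.09,0,0,0,-0.77,-0.17,1,-0.135,0,0,0,-1.16,-0.23,1,-0.18,0,0,0,-1.55,-0.27,1,-0.225,0,0,0,-1.95,-0.29,1,-0.27,0,0,0,-2.34,-0.29,1,-0.315,0,0,0,-2.73,-0.28,1,-0.355,0,0,0,-3.08,-0.26,1])

```text
time: 54.4
tool_pos: [0.4516, -0.1185, 0.1638]
ee_rot: [2.934, -0.002, 0.327]
wrist_force: [1.4, 0.6, -1.8]
width: 0.0123
finger_force: 30.0
```

```bash
python3 - <<'E'
from rim import *
rim()
from bail import *
s0=sleeve(1.565);mat=np.array([.531,-.347,0])-np.array([*C[:2],0])
plan(*[(s0+d,-.21) for d in (np.zeros(3),[0,0,.02],[0,0,.035],mat+[0,0,.035],mat+[0,0,.005])])
E
```

```text
rim 173 190 [ 0.4497 -0.1153] 0.0627100235866841
bail 25 [ 0.4639 -0.1059  0.1827]
[ 0.4514 -0.1175  0.1639] [ 2.9334 -0.0019  0.3287] [ 1.3091  0.1605 -2.0502] [ 0.0267  0.0599 -0.0134] 0.0124536199120755
-0.002 -0.003 0.003  -0.06 0.09 0.08 z 0.163
-0.002 -0.003 0.003  -0.06 0.50 -1.88 z 0.183
-0.002 -0.003 0.003  -0.05 0.81 -3.35 z 0.198
-0.002 -0.003 0.003  0.13 24.90 1.74 z 0.198
-0.002 -0.003 0.003  0.12 24.28 4.67 z 0.168
at [ 0.4514 -0.1175  0.1639] [ 2.933 -0.002  0.329] 54.45
```

Request:
move_arm(deltas=[0,0,0,0,0.15,-0.7,1,0,0,0,0,0.3,-1.4,1,0,0,0,0,0.45,-2.1,1,0,0,0,0,0.6,-2.8,1,0,0,0,0,0.7,-3.3,1,0,0,0,0,0.7,-3.3,1,0,0,0,0,0.7,-3.3,1])

```text
time: 55.15
tool_pos: [0.4518, -0.1199, 0.1975]
ee_rot: [2.937, -0.0, 0.325]
wrist_force: [-0.3, 0.0, -6.1]
width: 0.012
finger_force: 30.0
```

```bash
python3 - <<'E'
from rim import *
s=snap('side');P=cloud(s);H=hsv(s)
m=(H[...,1]<40)&(H[...,2]>95)&(P[...,0]>.37)&(P[...,0]<.53)&(P[...,1]<-.03)&(P[...,1]>-.2)&(P[...,2]<.14)&(P[...,2]>.01)
q=P[m]
for lo in(.095,.1,.105,.11,.115,.12,.125): 
    t=q[(q[:,2]>=lo)&(q[:,2]<lo+.005)];print(lo,len(t),t[:,:2].min(0),t[:,:2].max(0)) if len(t) else 0
o=robot.get_obs();print(o['tool_pos'],o['wrist_force'],o['wrist_torque'],o['width'],o['finger_force'],o['time'])
cv2.imwrite('pics/c15.png',cv2.resize(s['image'][90:250,200:380,::-1],None,fx=4,fy=3.75))
from bail import *
s0=sleeve(1.565);mat=np.array([.531,-.347,0])-np.array([*C[:2],0])
plan(*[(s0+d,-.21) for d in ([0,0,.035],mat+[0,0,.035],mat+[0,0,.005])])
E
```

```text
0.095 90 [ 0.3902 -0.1787] [ 0.5099 -0.0537]
0.1 93 [ 0.3919 -0.1794] [ 0.5102 -0.0532]
0.105 96 [ 0.3852 -0.1781] [ 0.5106 -0.0526]
0.11 117 [ 0.3833 -0.1793] [ 0.5184 -0.0533]
0.115 113 [ 0.3869 -0.1825] [ 0.5186 -0.052 ]
0.12 18 [ 0.3819 -0.1754] [ 0.5186 -0.0896]
0.125 4 [ 0.3825 -0.1398] [ 0.516  -0.0928]
[ 0.4516 -0.1198  0.1972] [ 0.0754 -0.367  -5.7605] [0.2516 0.2438 0.0239] 0.0118587876563222 29.980519115924835 55.2
-0.006 0.000 0.001  -0.01 -0.09 -0.14 z 0.198
-0.006 0.000 0.001  0.25 24.02 4.85 z 0.198
-0.006 0.000 0.001  0.25 23.41 7.79 z 0.168
at [ 0.4516 -0.1198  0.1972] [2.937 0.    0.326] 55.2
```

Request:
move_arm(deltas=[0,0,0,0,2,0.43,1,0,0,0,0.05,5,1.07,1,0,0,0,0.1,8.5,1.81,1,0,0,0,0.1,12,2.56,1,0,0,0,0.15,15.5,3.31,1,0,0,0,0.2,19,4.05,1,0,0,0,0.25,22,4.7,1,0,0,0,0.25,23.9,5.1,1])

```text
time: 56.0
tool_pos: [0.5323, -0.3528, 0.1946]
ee_rot: [2.938, 0.002, 0.324]
wrist_force: [1.1, -0.3, -5.4]
width: 0.012
finger_force: 30.0
```

Request:
move_arm(deltas=[0,0,0,0,0,0,1,0,0,0,0,0,0,1,0,0,0,0,0,0,1])

```text
time: 56.3
tool_pos: [0.532, -0.3491, 0.1956]
ee_rot: [2.939, 0.001, 0.326]
wrist_force: [-0.7, 0.8, -5.6]
width: 0.0123
finger_force: 30.0
```

```bash
python3 - <<'E'
from rim import *
s=snap('side');P=cloud(s);H=hsv(s)
m=(H[...,1]<40)&(H[...,2]>95)&(P[...,0]>.44)&(P[...,0]<.62)&(P[...,1]<-.25)&(P[...,1]>-.44)&(P[...,2]<.14)&(P[...,2]>.01)
q=P[m]
for lo in(.08,.09,.1,.105,.11,.115,.12): 
    t=q[(q[:,2]>=lo)&(q[:,2]<lo+.005)];print(lo,len(t),t[:,:2].min(0),t[:,:2].max(0)) if len(t) else 0
o=robot.get_obs();print(o['tool_pos'],o['ee_rot'],o['wrist_force'],o['width'],o['finger_force'],o['time'])
E
```

```text
0.08 76 [ 0.4767 -0.4104] [ 0.5893 -0.2848]
0.09 77 [ 0.4686 -0.4096] [ 0.5886 -0.2812]
0.1 82 [ 0.4654 -0.408 ] [ 0.5895 -0.2792]
0.105 87 [ 0.4631 -0.4092] [ 0.5913 -0.2787]
0.11 68 [ 0.4665 -0.4085] [ 0.596  -0.2895]
0.115 65 [ 0.4638 -0.4087] [ 0.5953 -0.2932]
0.12 55 [ 0.4614 -0.4109] [ 0.5959 -0.3224]
[ 0.5322 -0.349   0.1959] [2.9384 0.0001 0.3268] [-0.4579 -0.0482 -6.1959] 0.012341869498289696 29.981172680854797 56.35
```

Request:
move_arm(deltas=[0,0,0,0.1,0.1,0.5,1,0,0,0,0.1,0,1,1,0,0,0,0.1,-0.1,1.5,1,0,0,0,0.1,-0.2,2,1,0,0,0,0.1,-0.3,2.4,1,0,0,0,0.1,-0.4,2.7,1,0,0,0,0.1,-0.4,2.7,1])

```text
time: 57.05
tool_pos: [0.535, -0.3534, 0.1718]
ee_rot: [2.931, -0.003, 0.326]
wrist_force: [1.2, -3.5, 1.7]
width: 0.0126
finger_force: 30.0
```

```bash
cat > r2.py <<'E'
from rim import *
def r2():
    s=snap('side');P=cloud(s);H=hsv(s)
    m=(H[...,1]<40)&(H[...,2]>95)&(P[...,0]>.44)&(P[...,0]<.62)&(P[...,1]<-.25)&(P[...,1]>-.44)&(P[...,2]<.14)&(P[...,2]>.01)
    q=P[m]
    for lo in(.07,.075,.08,.085,.09,.095,.1): 
        t=q[(q[:,2]>=lo)&(q[:,2]<lo+.005)];print(lo,len(t),t[:,:2].min(0),t[:,:2].max(0)) if len(t) else 0
    o=robot.get_obs();print(o['tool_pos'],o['ee_rot'],o['wrist_force'],o['wrist_torque'],o['width'],o['time'])
    return s
E
python3 -c "from r2 import *;r2()"
```

```text
0.07 83 [ 0.4682 -0.4197] [ 0.5939 -0.2916]
0.075 86 [ 0.4764 -0.4201] [ 0.5946 -0.2914]
0.08 89 [ 0.4682 -0.4212] [ 0.6012 -0.2931]
0.085 97 [ 0.4661 -0.4204] [ 0.5981 -0.2893]
0.09 101 [ 0.469 -0.419] [ 0.6009 -0.291 ]
0.095 28 [ 0.4666 -0.4201] [ 0.6008 -0.3108]
0.1 3 [ 0.4675 -0.4099] [ 0.6007 -0.3327]
[ 0.535  -0.3533  0.1718] [ 2.931  -0.0028  0.3255] [ 1.4449 -3.127   2.4793] [-0.9769 -0.1668  0.0229] 0.011804462095590154 57.1
```

Request:
move_arm(deltas=[0,0,0,0,-0.2,0.15,1,0,0,0,0,-0.2,0.15,0.7,0,0,0,0,-0.2,0.15,0.5,0,0,0,0,-0.2,0.15,0.3,0,0,0,0,-0.2,0.15,0.3,0,0,0,0,-0.2,-3,0.3,0,0,0,0,-0.2,-7,0.3,0,0,0,0,-0.2,-11,0.3])

```text
time: 57.9
tool_pos: [0.5249, -0.3269, 0.2748]
ee_rot: [2.943, 0.003, 0.326]
wrist_force: [0.6, -0.1, -0.3]
width: 0.033
finger_force: 0.0
```

Request:
move_arm(deltas=[0,0,0,0,0,-4,0.3,0,0,0,0,-5,-5,0.3,0,0,0,0,-10,-5,0.3,0,0,0,0,-15,-5,0.3,0,0,0,0,-20,-5,0.3,0,0,0,0,-25,-5,0.3,0,0,0,0,-30,-5,0.3,0,0,0,0,-30,-5,0.3])

```text
time: 58.7
tool_pos: [0.4258, -0.0353, 0.2616]
ee_rot: [2.942, 0.005, 0.334]
wrist_force: [1.8, -0.6, -0.0]
width: 0.0329
finger_force: 0.0
```

```bash
python3 - <<'E'
from r2 import *
s=r2();t=snap('top')
for x in (s,t):
    P=cloud(x);M=masks(x)
    for c in comps(M['red']&(P[...,2]<.3)&(P[...,2]>.06)&(P[...,1]<-.2),5): print('bail',c.sum(),np.median(P[c],0))
    g=M['green']&(abs(P[...,2]-.005)<.01);print(cv2.minEnclosingCircle((P[g][:,:2]*1000).astype(np.float32)))
a=t['image'][110:310,90:410];b=s['image'][90:290,180:380]
cv2.imwrite('pics/c16.png',cv2.resize(np.hstack([a,b])[:,:,::-1],None,fx=1.5,fy=1.5,interpolation=cv2.INTER_CUBIC))
E
```

```text
0.07 82 [ 0.4768 -0.4238] [ 0.5962 -0.2939]
0.075 90 [ 0.4769 -0.425 ] [ 0.6019 -0.2947]
0.08 93 [ 0.4772 -0.4287] [ 0.6054 -0.2955]
0.085 122 [ 0.4775 -0.4286] [ 0.6046 -0.296 ]
0.09 27 [ 0.4778 -0.4198] [ 0.6049 -0.2959]
0.095 4 [ 0.5427 -0.4177] [ 0.6051 -0.3387]
0.1 3 [ 0.6019 -0.341 ] [ 0.6053 -0.3384]
[ 0.427  -0.0377  0.2625] [2.9394 0.0033 0.3318] [-0.7816 -0.8713 -1.0549] [0.0633 0.1779 0.0331] 0.03258712202042254 58.75
bail 65 [ 0.5338 -0.3686  0.1864]
((529.9675903320312, -343.7506103515625), 84.66267395019531)
bail 80 [ 0.537  -0.369   0.1908]
((530.898193359375, -346.546875), 84.99320983886719)
```

View pics/c16.png

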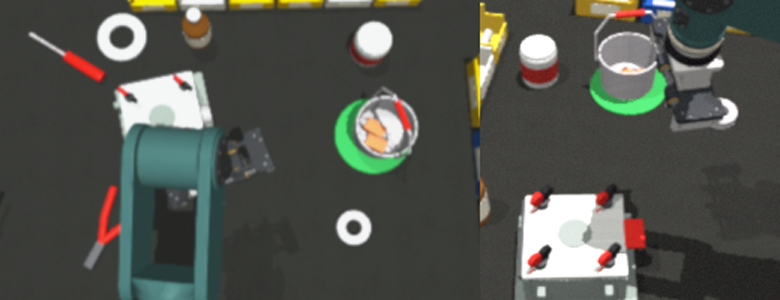

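The last view shows the pail standing flat on the mat with its bail up at (405,115) and both dogs inside. The cover is shut and the other things are unmoved. The pail's centre is about 18 mm from the mat's, so its foot has about 9 mm of mat to spare.

```bash
python3 -c "
from bench import robot
print(robot.close_job())"
```

```text
the job is handed in; nothing more can be done
None
```

The job is handed in: the cover is shut, all four screws are home in cross order over two rounds, and both dogs are in the pail, which stands wholly on the mat; on the first try at the bail the pail tipped and slid about 5 cm, and I set it back flat before lifting it.

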